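# Fish the dropped battery out from under the paint riser and fit it in the light bar

## Robot

A 6-joint arm with a two-finger parallel gripper is mounted at the origin on a cart in front of the work surface, level with it; the furniture and walls round the work are solid. World frame = base frame: x ahead of the robot, y to its left, z up, the work surface at z = 0. Lengths are in mm, angles in rad, forces in N, time in s.
With the tool pointing down it reaches from about 325 to 850 mm from the base axis. Payload 15.5 kg.
Tool frame: the origin (TCP) lies at the very end of the fingers, on their centre line; the grasp point (between the pads) lies 19 mm behind it (robot.pinch_z is the distance from the TCP to the grasp point, in mm); z points along the fingers, y is the line along which they close (so a half turn about z gives the same grasp; the last joint's range is limited). The gripper opens to 91 mm and grips with 3 to 60 N. Pads are 32 mm wide; open, the fingers measure 118 mm over their backs; the gripper's body (76 mm by 178 mm) begins 60 mm behind the grasp point.
Start: joints at [1.183, 0.494, 1.345, -0, 1.302, -0.096], TCP at [180.392, 598.402, 213.915] pointing down, gripper open.
Joint ranges: [-2.91, 2.91], [-0.82, 2.16], [0.22, 2.67], [-1.22, 4.37], [0.12, 2.79], [-3.08, 3.08]. Speed limits (rad/s): [1.89, 1.89, 2.57, 3.01, 3.01, 3.01].

## Interface

Orientations are given as a unit quaternion [w, x, y, z].
In Python, from cell import robot gives the robot as it stands.
- The arm moves only by the tool servo_tool, never from a script. Its argument "series" is a list of rows, each an object of numbers: "dx", "dy", "dz": the shift along the tool's x, y, z in m; "roll": the turn about the tool's z in degrees; "fingers": the opening, from -1 (shut) to 1 (fully open). In form: [{"dx": .., "dy": .., "dz": .., "roll": .., "fingers": ..}, ...]. A call has 1 to 12 rows; each row is the pose to reach, as a shift and turn from the pose commanded when the call began, along the tool's axes at that moment; what a row does not reach only later rows make up. A row lasts 1/10 s, in which the tool goes at most 50 mm and 8.59 degrees, less where a joint would pass 70% of its speed; a pose out of reach is approached as far as the arm can. A call with a gripper value outside its range is refused whole. The fingers move at their own pace and stop on an object; the grip force is fixed at half the most. Time passes only in rows, so rows that repeat a pose let the fingers close. It gives the time, the measured TCP pose, the force, the opening and the grip force at its end, in the units of the state.
- robot.get_state(): the state, without advancing time (a new reading comes with each control period).
- robot.read_camera(name): name is "side" or "top" or "wrist"; returns a dict with "frame" (480x640x3 uint8, red, green, blue), "vfov" (degrees; the focal length in pixels is half the picture's height over the tangent of half this angle, whatever the lens; pixels are square), "cx", "cy" (the principal point, pixels), "xyz" and "orientation" of the camera in the world. Camera axes: x right, y down, z forward; pixel columns grow to the right and rows downward; lengths in mm; the calibration is good to about 2 mm. A picture is of the moment at which its call begins. There is no depth.
- robot.finish_job(): hands the job in; it is judged then, once.
The state is a dict: "time": time; "joints": joint angles; "qd": joint speeds; "effort": joint torques, N m; "tool_pos": TCP position; "ee_rot": TCP orientation; "ft_force": force on the tool from outside, world axes, zero at the start; "ft_torque": the same for the moment, N m; "gripper_width": opening from 0.0 (shut) to 1.0 (fully open); "grasp_force": force on a finger pad.
Only numpy, scipy, OpenCV 4.12 (cv2) and the standard library are available. Lean on these libraries where they do the work, as an engineer would, in place of code of your own. Each camera call takes 0.05 s, during which the arm holds its last target. There are 200 camera calls.

## Task

The battery of the cordless light bar has rolled into the low gap under the plywood paint riser. Lift the red-handled hook out of its foam tray by its brass neck, lay it down on the worktop beside the tray, take it again by the handle so that it reaches far enough, and draw the battery out into the open with it; leave the hook lying on the worktop. Then free the orange lock on the light bar, slide the grey cover open, lay the battery in the bay with its plus end at the red terminal, slide the cover fully shut and push the lock home again. Do not touch the battery with the gripper while it is still under the riser, and do not shift the putty tin, the brown-capped jar or the red dropper bottle.

Things in the scene. Friction and masses are not known exactly. Their poses are not given: they have to be found in the camera images.
- riser: Fixed plywood riser with paint bottles on it. Origin: middle of its front edge, on the worktop; x runs from the open front into the gap, y to the left, z up. Outside 135 mm deep, 230 mm wide. The gap is open only in front: 34 mm high, 210 mm wide (y -0.105 to 0.105), 127 mm deep. Bottles reach 130 mm above the worktop.
- tool_tray: Fixed foam tool tray, 244 x 118 x 19 mm (x -0.112 to 0.132, y -0.044 to 0.074), origin on the worktop. The hook lies flush in a fitted pocket along x; only its neck can be grasped, in a finger channel 48 mm long (x), right across the tray, floor 4 mm above the worktop, centred on point tray_notch. Fixed tweezers cross the channel at y 0.058, top at 13 mm.
- tray_notch (a point): Point in the tray where the hook's neck lies at the start (tray frame 0.024, 0, 0.011).
- hook_neck (a point): Point on the brass neck of the loose hook (65 g, 219 mm long), near its centre of mass: lift it from the tray here. x along the rod to the bent end, y to the left, z up; 7 mm above the hook's underside. The neck is a flat-sided bar 10 mm wide (y), 14 mm high, its graspable length about 20 mm to either side of the point.
- hook_handle (a point): Point on the hook's red handle, 94 mm behind hook_neck, on the axis, 7 mm above the underside; same axes. The handle is 22 mm wide (y), 14 mm high, from 30 mm behind this point to 65 mm ahead of it. Grasp it here to reach far.
- hook_toe (a point): Middle of the hook's bent toe: 186 mm ahead of hook_handle and 18 mm to the right (-y) of the rod's axis, same axes. Toe and rod are 6 mm round steel, the toe square to the rod, its tip 33 mm to the right of the axis; both 7 mm above the hook's underside.
- cell_center (a point): Centre of the loose battery, 15 mm across, 50 mm long along its own y, 23 g; red, white at the minus end. It lies flat, its centre 7 mm above what it lies on, and does not roll (it behaves as a square bar). It starts under the riser, pointing roughly into the gap.
- cell_plus (a point): Point on the battery's axis 20 mm from the centre towards its plus end (the end with the small knob).
- light: Fixed white light bar lying lens down, 240 x 70 x 30 mm. Origin: centre of its underside on the worktop; x along its length, z up. The battery bay is at the -x half, below the grey cover. Its top is at 30 mm.
- battery_seat (a point): Where the battery's centre must lie, 26 mm above the worktop, at light (-0.073, 0). Axes as the light's: battery along x, plus end to +x (red terminal). The bay is a trough 56 mm long (x), 21 mm wide (y), 11 mm deep below the light's top (30 mm), so the seated battery stands 4 mm proud; it may be let go some 10 mm above its seat.
- cover (a joint): Slide of the grey battery cover along the light's +x, m: 0 shut, 0.068 fully open. Friction 1.2 N. Held shut by the lock. The cover, 72 x 36 mm, top at 40 mm, clears the seated battery by 2 mm.
- cover_ridge (a point): Middle of the ridge on the cover, by which it is pushed or pinched: 12 mm thick (light's x), 28 mm wide (y), from 40 to 52 mm above the worktop; the point is at 46 mm. Moves with the cover.
- lock (a joint): Slide of the orange lock along the light's +y, m: 0 to 0.003 locking, 0.012 fully free; above 0.010 the cover can pass. Friction 1.2 N, stays where it is left. It stands just beyond the cover's +x end and its tongue bars the cover's way.
- lock_button (a point): Middle of the lock's button, 16 mm (light's x) by 12 mm (y), from 31 to 46 mm above the worktop; the point is at 40 mm. Moves with the lock. At light (-0.004, 0.016) when locked.
- putty_tin: Bystander: flat round tin, 63 mm across, 21 mm high, left of the riser. Origin at the centre of its underside.
- jar_brown: Bystander: small paint jar with a brown cap, 35 mm across, 41 mm high. Origin at the centre of its underside.
- dropper_red: Bystander: red dropper bottle, 26 mm across, 84 mm high. Origin at the centre of its underside.

How it is judged (in metres and radians):
On the way, in this order (a step that is already met when the one before it is completed fails the run):
1. the hook lies on the worktop, out of its tray and let go (horizontal distance between hook_neck and tray_notch above 0.05 m and height (world z) of hook_neck below 0.02 m and contact force between the fingers and hook below 0.1 N), for 0.1 s.
2. the battery has been drawn wholly out of the gap and lies on the worktop in front of the riser (x of cell_center in the frame of riser below -0.03 m and height (world z) of cell_center below 0.02 m), for 0.1 s.
3. the battery lies in the bay, plus end at the red terminal (x of cell_center in the frame of battery_seat between -0.006 and 0.006 m and y of cell_center in the frame of battery_seat between -0.005 and 0.005 m and z of cell_center in the frame of battery_seat between -0.003 and 0.003 m and x of cell_plus in the frame of battery_seat above 0.012 m), for 0.2 s.
At the end, for the whole second after the job is handed in: The battery rests in the bay (within 6 mm along, 5 mm across, 3 mm in height of battery_seat, plus end to the red terminal), the cover is shut to 3 mm, the lock is back to 4 mm of its locked end, and the hook lies flat on the worktop or its tray, below 30 mm, at rest (all of step 3 and value of joint cover below 0.003 m and value of joint lock below 0.004 m and height (world z) of hook_neck between 0 and 0.03 m and height (world z) of hook_toe below 0.03 m and linear speed of each of cell, hook below 0.02 m/s); the robot touches nothing.
It fails at once if the gripper touches the battery while it is still under the riser (contact force between the fingers and cell above 0.3 N and x of cell_center in the frame of riser above 0 m).
It fails at once if the putty tin, the brown-capped jar or the red dropper bottle is shifted by more than 20 mm (distance of any of putty_tin, jar_brown, dropper_red from where it was at the start of the episode above 0.02 m).
It also fails if it takes over 72 s, if anything falls off the work surface, if the arm or the gripper's body presses on something with over 40 N, if the wrist force passes 120 N, or if a joint passes its speed limit or range.

## Working session

There is one attempt and no reset: what is moved stays moved. The work goes in short steps, Python scripts to look and compute and a tool call to move; the robot and the scene stay as the last step left them, time stands still between calls to the robot, and variables do not carry over. Pictures are saved under pics/ and viewed, at most 10 in all, crops included, and the job is handed in when it is done.

Besides the shell and the picture viewer there is one more tool, called after "Request:" as name(argument=value, ...), one argument or row to a line, values as JSON. servo_tool: Moves the arm, as the interface text tells. Its arguments: {"type":"object","properties":{"series":{"type":"array","items":{"type":"object","properties":{"dx":{"type":"number"},"dy":{"type":"number"},"dz":{"type":"number"},"roll":{"type":"number"},"fingers":{"type":"number"}}}}},"required":["series"]}

```bash
ls; mkdir -p pics; cat > h.py <<'E'
import numpy as np, cv2
from scipy.spatial.transform import Rotation as R
from cell import robot
def rot(q): return R.from_quat([q[1],q[2],q[3],q[0]]).as_matrix()
def cam(n,save=None):
    c=robot.read_camera(n)
    if save: cv2.imwrite('pics/'+save,cv2.cvtColor(c['frame'],cv2.COLOR_RGB2BGR))
    return c
def ray(c,u,v):
    f=240/np.tan(np.radians(c['vfov'])/2)
    d=rot(c['orientation'])@np.array([(u-c['cx'])/f,(v-c['cy'])/f,1]); return np.array(c['xyz'],float),d/np.linalg.norm(d)
def onz(c,u,v,z):
    o,d=ray(c,u,v); return o+d*(z-o[2])/d[2]
def tri(a,b):
    (o,d),(p,e)=a,b
    s=np.linalg.lstsq(np.c_[d,-e],p-o,rcond=None)[0]; x,y=o+d*s[0],p+e*s[1]
    return (x+y)/2,np.linalg.norm(x-y)
E
python3 - <<'E'
from h import *
for n in('top','side','wrist'):
    c=cam(n,n+'0.png'); print(n,c['vfov'],c['cx'],c['cy'],np.round(c['xyz'],1),np.round(c['orientation'],4),c['frame'].shape)
s=robot.get_state(); print(s)
E
```

```text
pics
top 45.88735761659567 318.7202087960965 238.66404580067746 [ 472.5  261.7 1046.8] [-0.0172  0.7091 -0.7048  0.0116] (480, 640, 3)
side 44.47369046285885 317.37189620538703 243.33724204079024 [ 406.7 -780.6  472.2] [-0.5615  0.8259 -0.037   0.0343] (480, 640, 3)
wrist 66.17706717558949 316.6079442153356 234.6091837163001 [100.8 621.4 384.6] [0.1183 0.7944 0.5893 0.0875] (480, 640, 3)
{'time': 0.15, 'joints': array([ 1.18250566e+00,  4.94072967e-01,  1.34598061e+00,  4.19408759e-06,
        1.30249044e+00, -9.54745086e-02]), 'qd': array([-0.00136388, -0.002153  , -0.00111107, -0.000411  ,  0.00146375,
        0.00015295]), 'effort': array([ 1.26094241e-03, -8.79195786e+01, -3.82048166e+01,  7.07819383e-02,
        5.03731775e-02, -1.49465391e-04]), 'tool_pos': array([180.27697126, 598.13530609, 213.45779052]), 'ee_rot': array([-1.15903665e-04,  1.45886122e-01,  9.89301275e-01, -4.61351110e-04]), 'ft_force': array([-0.33186391, -0.00326584, -0.07968892]), 'ft_torque': array([-0.01083833,  0.01409557, -0.00298733]), 'grasp_force': 0.0, 'gripper_width': 1.0011063353741287}
```

View pics/top0.png

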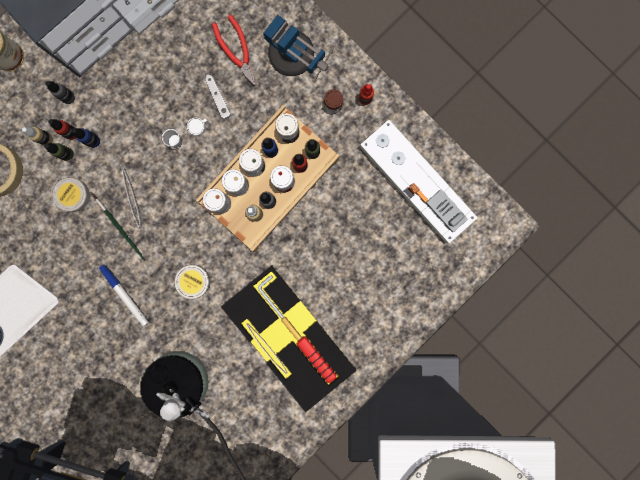

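View pics/side0.png

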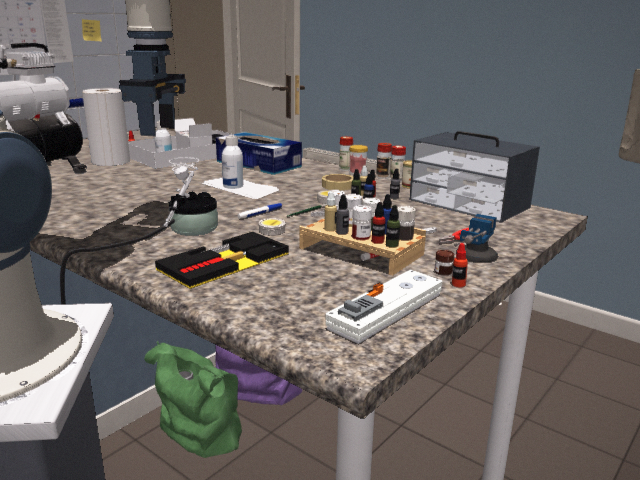

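The top view shows the riser (corners about (285,107), (340,155), (250,248), (197,200)), with its open front facing lower right. The tray and hook run from (335,380) to (262,278), and the light bar lies at (360-475,120-240). In the side view the battery glints under the riser near (365,255).

```bash
python3 - <<'E'
from h import *
t=cam('top');s=cam('side')
cv2.imwrite('pics/side_crop.png',cv2.resize(cv2.cvtColor(s['frame'][215:275,290:435],cv2.COLOR_RGB2BGR),None,fx=5,fy=5,interpolation=cv2.INTER_CUBIC))
a=cv2.resize(t['frame'][110:250,340:490],None,fx=4,fy=4,interpolation=cv2.INTER_CUBIC)
cv2.imwrite('pics/light_crop.png',cv2.cvtColor(a,cv2.COLOR_RGB2BGR))
def big(m,k=1):
    n,l,st,ce=cv2.connectedComponentsWithStats(m.astype(np.uint8))
    o=np.argsort(-st[1:,4])[:k]+1
    return [(l==i) for i in o]
def rect(m):
    p=cv2.findContours(m.astype(np.uint8),cv2.RETR_EXTERNAL,cv2.CHAIN_APPROX_NONE)[0]
    return cv2.boxPoints(cv2.minAreaRect(max(p,key=len)))
f=t['frame'].astype(int); hsv=cv2.cvtColor(t['frame'],cv2.COLOR_RGB2HSV)
def roi(m,x0,x1,y0,y1):
    z=np.zeros_like(m); z[y0:y1,x0:x1]=m[y0:y1,x0:x1]; return z
def show(n,m,z,c=t):
    b=rect(m); print(n,[np.round(onz(c,*p,z)[:2]).tolist() for p in b], np.round(onz(c,*b.mean(0),z)[:2],1), m.sum(), np.round(b).tolist())
sat,val=hsv[...,1],hsv[...,2]
w=roi((val>200)&(sat<40),350,490,110,250); show('light',big(w)[0],30)
o=roi((hsv[...,0]<18)&(hsv[...,0]>5)&(sat>170)&(val>120),390,440,170,220); show('orange',big(o)[0],40)
tr=roi(((val<60)|((hsv[...,0]>22)&(hsv[...,0]<35)&(sat>150))|((hsv[...,0]<10)&(sat>150))),215,360,260,415)
tr=cv2.morphologyEx(tr.astype(np.uint8),cv2.MORPH_CLOSE,np.ones((5,5)))>0; tr=cv2.morphologyEx(tr.astype(np.uint8),cv2.MORPH_OPEN,np.ones((7,7)))>0
show('tray',big(tr)[0],19)
r=roi(((hsv[...,0]<8)|(hsv[...,0]>172))&(sat>150)&(val>80),280,350,325,395); show('handle',big(cv2.morphologyEx(r.astype(np.uint8),cv2.MORPH_CLOSE,np.ones((5,5))))[0],18)
wd=roi((hsv[...,0]>8)&(hsv[...,0]<25)&(sat>70)&(val>120),185,350,95,255)
wd=cv2.morphologyEx(wd.astype(np.uint8),cv2.MORPH_CLOSE,np.ones((15,15)));wd=cv2.morphologyEx(wd,cv2.MORPH_OPEN,np.ones((7,7)));show('riser',big(wd)[0],42)
E
```

```text
light [[685.0, 196.0], [733.0, 145.0], [554.0, -15.0], [507.0, 36.0]] [619.4  90.3] 3884 [[360.0, 144.0], [389.0, 118.0], [478.0, 217.0], [449.0, 243.0]]
orange [[600.0, 105.0], [601.0, 104.0], [598.0, 99.0], [597.0, 99.0]] [599.1 101.9] 4 [[412.0, 190.0], [412.0, 190.0], [415.0, 192.0], [415.0, 192.0]]
tray [[391.0, 448.0], [466.0, 356.0], [279.0, 201.0], [204.0, 293.0]] [334.6 324.2] 7276 [[220.0, 306.0], [271.0, 265.0], [356.0, 370.0], [305.0, 411.0]]
handle [[326.0, 311.0], [340.0, 294.0], [268.0, 234.0], [254.0, 251.0]] [296.6 272.8] 605 [[295.0, 343.0], [305.0, 335.0], [338.0, 376.0], [328.0, 384.0]]
riser [[582.0, 491.0], [755.0, 336.0], [662.0, 233.0], [490.0, 388.0]] [621.7 362. ] 7882 [[195.0, 200.0], [283.0, 104.0], [340.0, 156.0], [252.0, 252.0]]
```

View pics/side_crop.png

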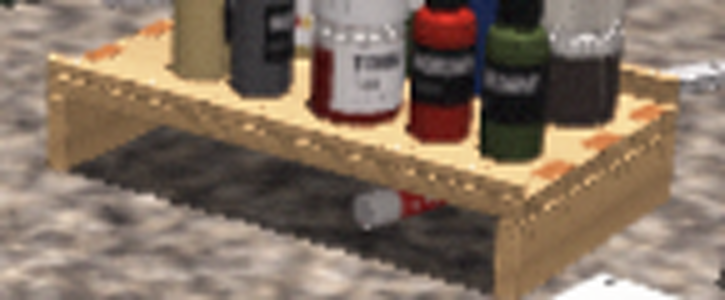

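View pics/light_crop.png

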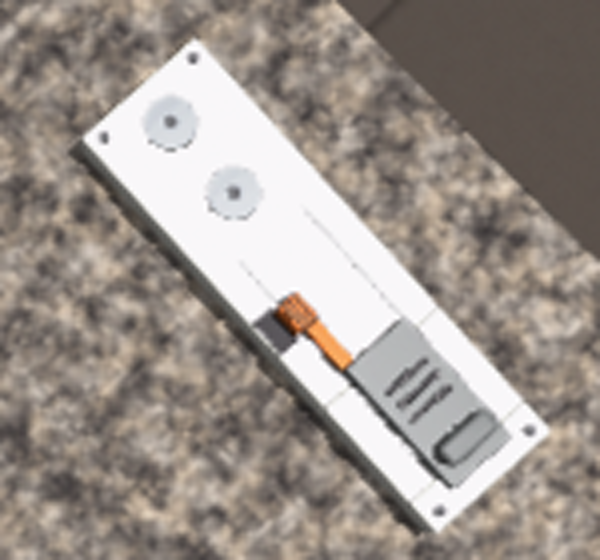

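The side crop shows the battery's white minus end facing the opening at crop (370,209), and its red body goes inward to (440,200). In the light crop the lock is at (295,313), the cover ridge at (468,437), and the dark slot for the freed lock is beside it toward lower left.

```bash
python3 - <<'E'
from h import *
t=cam('top');s=cam('side')
S=lambda x,y:(290+x/5,215+y/5); T=lambda x,y:(340+x/4,110+y/4)
for n,p,z in [('FL0',(50,168),0),('FR0',(510,300),0),('FLtop',(50,60),42),('FRtop',(515,190),42),('minus near',(360,211),7),('minus mid',(378,208),7),('red bd',(402,205),7),('red end',(440,203),7),]:
    print(n,np.round(onz(s,*S(*p),z),1))
for n,p,z in [('lock',(296,312),46),('ridge',(468,437),52),('cA',(350,365),40),('cB',(403,320),40),('cC',(455,487),40),('cD',(510,437),40),('L1',(195,40),30),('L2',(85,138),30),('L3',(550,430),30),('L4',(435,530),30)]:
    print(n,np.round(onz(t,*T(*p),z),1))
# side light corners
E
```

```text
FL0 [492.8 381.2   0. ]
FR0 [660.8 234.3   0. ]
FLtop [494.1 400.9  42. ]
FRtop [662.3 244.2  42. ]
minus near [614.5 309.4   7. ]
minus mid [622.5 312.1   7. ]
red bd [632.9 314.6   7. ]
red end [649.  315.7   7. ]
lock [604.  101.7  46. ]
ridge [548.5  27.3  52. ]
cA [581.3  76.7  40. ]
cB [601.5  53.1  40. ]
cC [527.2  30.3  40. ]
cD [549.6   5.8  40. ]
L1 [729.5 144.6  30. ]
L2 [684.6 194.2  30. ]
L3 [553.6 -14.6  30. ]
L4 [508.4  37.   30. ]
```

```bash
cat >> h.py <<'E'
def go(x,y,z,a=None):
    """shift in tool axes (m) to world x,y,z (mm), a = world angle of tool y (deg)"""
    s=robot.get_state(); M=rot(s['ee_rot']); p=np.array(s['tool_pos'])
    d=M.T@(np.array([x,y,z])-p)/1000; cur=np.degrees(np.arctan2(M[1,1],M[0,1]))
    r=0 if a is None else (cur-a+90)%180-90
    print('t%.1f cur'%s['time'],np.round(p,1),'ang %.1f'%cur,'| dx %.4f dy %.4f dz %.4f roll %.1f'%(*d,r),'F',np.round(s['ft_force'],1),'w %.3f g %.1f'%(s['gripper_width']*91,s['grasp_force']))
E
python3 - <<'E'
from h import *
go(355,321.6,130,129.7)
s=cam('side'); f=s['frame'][245:265,355:385]
hsv=cv2.cvtColor(f,cv2.COLOR_RGB2HSV).astype(int)
print(hsv[...,2]); print(np.where(hsv[...,1]>120,hsv[...,1],0))
E
```

```text
t0.3 cur [180.4 598.3 213.8] ang 73.2 | dx -0.2470 dy -0.2145 dz 0.0838 roll -56.5 F [-0.3  0.3 -0.6] w 91.097 g 0.0
[[136 122 126 140 117 136 155 146 128 133 155 157 156 172 207 236 243 242
  243 244 244 244 244 243 244 244 244 245 244 245]
 [139 127 122 125 149 188 211 145 120 124 131 137 142 149 153 157 151 142
  215 240 245 244 244 243 243 244 244 244 245 244]
 [137 138 125 130 140 145 148 140 151 151 119 112 117 126 135 143 137 132
  133 140 168 191 229 242 245 242 243 243 244 245]
 [125 129 132 125 127 125 141 141 145 144 140 120 125 143 126 151 132 149
  131 130 142 150 155 152 164 178 232 242 245 249]
 [ 62  71 100 121 123 119 131 128 135 141 143 124 127 125 140 152 187 205
  118 112 123 154 136 139 144 146 136 155 173 209]
 [ 55  56  50  58  61  74 107 124 127 135 133 135 124 128 140 137 145 146
  139 130 145 210 116 115 120 147 126 142 146 152]
 [ 61  62  61  62  61  60  62  63  79 102 116 126 125 126 130 140 142 139
  138 142 123 125 138 123 137 194 117 125 151 149]
 [ 64  66  64  67  67  65  58  65  70  78  82  87  96 112 129 132 129 125
  127 138 139 132 141 139 127 127 
[... 3318 characters left out ...]
  0   0   0   0   0   0
    0   0   0   0   0   0   0   0   0   0   0   0]
 [  0   0   0   0   0   0   0   0   0   0   0   0   0   0   0   0   0   0
    0   0   0   0   0   0   0   0   0   0   0   0]
 [  0   0   0   0   0   0   0   0   0   0   0   0   0   0   0   0   0   0
    0   0   0   0   0   0   0   0   0   0   0   0]
 [  0   0   0   0   0   0   0   0   0   0   0   0   0   0   0   0   0   0
    0   0   0   0   0   0   0   0   0   0   0   0]
 [  0   0   0   0   0   0   0   0   0   0   0   0   0   0   0   0   0   0
    0   0   0   0   0   0   0   0   0   0   0   0]
 [  0   0   0   0   0   0   0   0   0   0   0   0   0   0   0   0   0   0
    0   0   0   0   0   0   0   0   0   0   0   0]]
```

```bash
python3 - <<'E'
from h import *
s=cam('side')
o=np.array([576,309]);a=np.radians(48.3);Rr=np.array([[np.cos(a),np.sin(a)],[-np.sin(a),np.cos(a)]])
for u,v,z in [(364,259.8,1),(367,259.4,1),(369,258.7,1),(371,258,1),(373,257.5,1),(375,256.3,1),(362.5,256.5,7.5)]:
    p=onz(s,u,v,z)[:2]; print(np.round(p,1),np.round(Rr@(p-o),1))
E
```

```text
[619.  309.7] [ 29.1 -31.7]
[625.5 311.3] [ 34.7 -35.4]
[630.3 314.7] [ 40.4 -36.7]
[635.1 318.1] [ 46.1 -38.1]
[639.7 320.5] [ 51. -40.]
[645.1 326.5] [ 59.1 -39.9]
[616.  311.8] [ 28.7 -28. ]
```

Request:
servo_tool(
  series=[
    {"dx":-0.035,"dy":-0.03,"dz":0.012,"roll":-8,"fingers":0.0},
    {"dx":-0.07,"dy":-0.06,"dz":0.024,"roll":-16,"fingers":0.0},
    {"dx":-0.105,"dy":-0.09,"dz":0.036,"roll":-24,"fingers":0.0},
    {"dx":-0.14,"dy":-0.12,"dz":0.048,"roll":-32,"fingers":0.0},
    {"dx":-0.175,"dy":-0.15,"dz":0.06,"roll":-40,"fingers":0.0},
    {"dx":-0.21,"dy":-0.18,"dz":0.072,"roll":-48,"fingers":0.0},
    {"dx":-0.247,"dy":-0.2145,"dz":0.084,"roll":-56.5,"fingers":0.0},
    {"dx":-0.247,"dy":-0.2145,"dz":0.084,"roll":-56.5,"fingers":0.0},
    {"dx":-0.247,"dy":-0.2145,"dz":0.084,"roll":-56.5,"fingers":0.0},
    {"dx":-0.247,"dy":-0.2145,"dz":0.084,"roll":-56.5,"fingers":0.0},
  ],
)

```text
time: 1.45
tool_pos: [355.2, 321.7, 130.0]
ee_rot: [0.0, -0.339, 0.941, 0.0]
ft_force: [-0.8, 0.2, 0.2]
gripper_width: 0.501
grasp_force: 0.0
```

```bash
python3 - <<'E'
from h import *
c=cam('wrist','w1.png'); s=robot.get_state()
f=240/np.tan(np.radians(c['vfov'])/2); M=rot(c['orientation'])
def proj(p): q=M.T@(np.array(p,float)-c['xyz']); return np.round(f*q[:2]/q[2]+[c['cx'],c['cy']],1)
e=np.array([.769,.639,0]);n=np.array([355,321.6,11])
print(proj(n+[0,0,7]),proj(n+[0,0,7]+e*20),proj(n+[0,0,7]-e*20))
E
```

```text
[317.2 230.8] [317.3 254.3] [317.1 206.4]
```

View pics/w1.png

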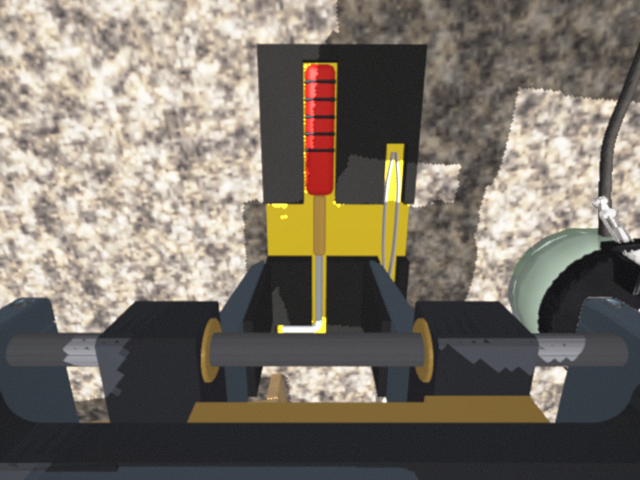

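The wrist view shows the neck centred at (320,230) and the channel spanning rows 203-256. That agrees with my estimate, with about a 2 mm shift toward tool +y.

Request:
servo_tool(
  series=[
    {"dy":0.0015,"dz":0.045,"fingers":0.0},
    {"dy":0.0015,"dz":0.085,"fingers":0.0},
    {"dy":0.0015,"dz":0.11,"fingers":0.0},
    {"dy":0.0015,"dz":0.119,"fingers":0.0},
    {"dy":0.0015,"dz":0.1235,"fingers":0.0},
    {"dy":0.0015,"dz":0.1235,"fingers":0.0},
    {"dy":0.0015,"dz":0.1235,"fingers":-1},
    {"dy":0.0015,"dz":0.1235,"fingers":-1},
    {"dy":0.0015,"dz":0.1235,"fingers":-1},
    {"dy":0.0015,"dz":0.1235,"fingers":-1},
    {"dy":0.0015,"dz":0.1235,"fingers":-1},
    {"dy":0.0015,"dz":0.1235,"fingers":-1},
  ],
)

```text
invalid input at $.series[0]: expected keys dx, dy, dz, roll, fingers
```

Request:
servo_tool(
  series=[
    {"dx":0,"roll":0,"dy":0.0015,"dz":0.045,"fingers":0.0},
    {"dx":0,"roll":0,"dy":0.0015,"dz":0.085,"fingers":0.0},
    {"dx":0,"roll":0,"dy":0.0015,"dz":0.11,"fingers":0.0},
    {"dx":0,"roll":0,"dy":0.0015,"dz":0.119,"fingers":0.0},
    {"dx":0,"roll":0,"dy":0.0015,"dz":0.1235,"fingers":0.0},
    {"dx":0,"roll":0,"dy":0.0015,"dz":0.1235,"fingers":0.0},
    {"dx":0,"roll":0,"dy":0.0015,"dz":0.1235,"fingers":-1},
    {"dx":0,"roll":0,"dy":0.0015,"dz":0.1235,"fingers":-1},
    {"dx":0,"roll":0,"dy":0.0015,"dz":0.1235,"fingers":-1},
    {"dx":0,"roll":0,"dy":0.0015,"dz":0.1235,"fingers":-1},
    {"dx":0,"roll":0,"dy":0.0015,"dz":0.1235,"fingers":-1},
    {"dx":0,"roll":0,"dy":0.0015,"dz":0.1235,"fingers":-1},
  ],
)

```text
time: 2.7
tool_pos: [354.1, 323.0, 6.7]
ee_rot: [0.0, -0.34, 0.941, 0.0]
ft_force: [-0.8, 0.1, 6.8]
gripper_width: 0.105
grasp_force: 30.0
```

Request:
servo_tool(
  series=[
    {"dx":0,"dy":0,"dz":-0.015,"roll":0,"fingers":-1},
    {"dx":0,"dy":0,"dz":-0.04,"roll":0,"fingers":-1},
    {"dx":0,"dy":0,"dz":-0.06,"roll":0,"fingers":-1},
    {"dx":-0.005,"dy":-0.03,"dz":-0.06,"roll":2,"fingers":-1},
    {"dx":-0.01,"dy":-0.06,"dz":-0.06,"roll":4,"fingers":-1},
    {"dx":-0.0195,"dy":-0.09,"dz":-0.06,"roll":6.5,"fingers":-1},
    {"dx":-0.0195,"dy":-0.111,"dz":-0.05,"roll":6.5,"fingers":-1},
    {"dx":-0.0195,"dy":-0.111,"dz":-0.03,"roll":6.5,"fingers":-1},
    {"dx":-0.0195,"dy":-0.111,"dz":-0.01,"roll":6.5,"fingers":-1},
    {"dx":-0.0195,"dy":-0.111,"dz":-0.002,"roll":6.5,"fingers":-1},
    {"dx":-0.0195,"dy":-0.111,"dz":0.003,"roll":6.5,"fingers":-1},
    {"dx":-0.0195,"dy":-0.111,"dz":0.003,"roll":6.5,"fingers":-1},
  ],
)

```text
time: 3.9
tool_pos: [439.8, 250.0, 3.4]
ee_rot: [-0.0, -0.286, 0.958, -0.0]
ft_force: [-0.1, -0.1, 0.2]
gripper_width: 0.109
grasp_force: 30.0
```

```bash
python3 - <<'E'
from h import *
go(440,250,3)
c=cam('top'); a=cv2.resize(c['frame'][240:400,250:450],None,fx=4,fy=4,interpolation=cv2.INTER_CUBIC)
cv2.imwrite('pics/t2.png',cv2.cvtColor(a,cv2.COLOR_RGB2BGR))
E
```

```text
t3.9 cur [439.8 250.    3.4] ang 123.2 | dx -0.0001 dy -0.0001 dz 0.0004 roll 0.0 F [-0.1 -0.1  0.2] w 9.904 g 30.0
```

Request:
servo_tool(
  series=[
    {"dx":0,"dy":0,"dz":0.0005,"roll":0,"fingers":0.1},
    {"dx":0,"dy":0,"dz":0.0005,"roll":0,"fingers":0.1},
    {"dx":0,"dy":0,"dz":0.0005,"roll":0,"fingers":0.1},
    {"dx":0,"dy":0,"dz":0.0005,"roll":0,"fingers":0.1},
    {"dx":0,"dy":0,"dz":-0.03,"roll":0,"fingers":0.1},
    {"dx":0.02,"dy":0,"dz":-0.07,"roll":0,"fingers":0.1},
    {"dx":0.06,"dy":0,"dz":-0.09,"roll":0,"fingers":0.1},
    {"dx":0.094,"dy":0,"dz":-0.09,"roll":0,"fingers":0.1},
    {"dx":0.094,"dy":0,"dz":-0.09,"roll":0,"fingers":0.1},
  ],
)

```text
time: 4.85
tool_pos: [357.1, 196.5, 93.9]
ee_rot: [-0.001, -0.286, 0.958, -0.0]
ft_force: [0.0, -0.0, 0.5]
gripper_width: 0.551
grasp_force: 0.0
```

```bash
python3 - <<'E'
from h import *
go(361,198.6,3)
c=cam('wrist','w2.png'); t=cam('top')
f=240/np.tan(np.radians(c['vfov'])/2); M=rot(c['orientation'])
def mask(fr):
    h=cv2.cvtColor(fr,cv2.COLOR_RGB2HSV); m=(((h[...,0]<8)|(h[...,0]>172))&(h[...,1]>150)&(h[...,2]>80)).astype(np.uint8)
    return cv2.morphologyEx(m,cv2.MORPH_CLOSE,np.ones((7,7)))
for n,k,zs in(('wrist',c,(14,)),('top',t,(14,))):
    cs=[x for x in cv2.findContours(mask(k['frame']),cv2.RETR_EXTERNAL,cv2.CHAIN_APPROX_NONE)[0] if cv2.contourArea(x)>100]
    for x in cs:
        b=cv2.boxPoints(cv2.minAreaRect(x)); w=np.array([onz(k,*p,12)[:2] for p in b])
        print(n,cv2.contourArea(x),np.round(w).tolist(),np.round(w.mean(0),1))
E
```

```text
t4.8 cur [357.1 196.5  93.9] ang 123.2 | dx -0.0047 dy -0.0004 dz 0.0909 roll 0.0 F [ 0.  -0.   0.5] w 50.128 g 0.0
wrist 3232.0 [[342.0, 173.0], [331.0, 190.0], [410.0, 243.0], [422.0, 224.0]] [376.3 207.4]
top 282.0 [[411.0, 242.0], [422.0, 224.0], [378.0, 196.0], [367.0, 213.0]] [394.5 218.8]
top 137.0 [[793.0, 200.0], [804.0, 179.0], [781.0, 167.0], [770.0, 189.0]] [786.9 183.6]
top 449.5 [[911.0, 476.0], [933.0, 433.0], [847.0, 389.0], [826.0, 432.0]] [879.3 432.5]
```

View pics/w2.png

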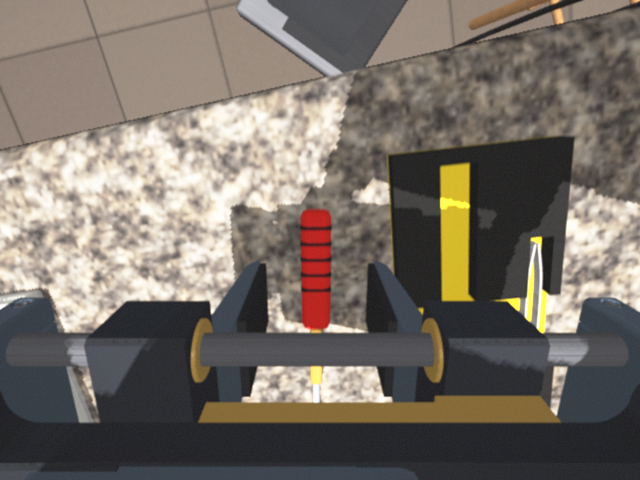

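The wrist view shows the hook flat on the worktop with its handle at columns 303-330, rows 210-327, centred between the fingers.

Request:
servo_tool(
  series=[
    {"dx":-0.0045,"dy":0,"dz":0.04,"roll":0,"fingers":0.1},
    {"dx":-0.0045,"dy":0,"dz":0.07,"roll":0,"fingers":0.1},
    {"dx":-0.0045,"dy":0,"dz":0.085,"roll":0,"fingers":0.1},
    {"dx":-0.0045,"dy":0,"dz":0.0905,"roll":0,"fingers":0.1},
    {"dx":-0.0045,"dy":0,"dz":0.0915,"roll":0,"fingers":-1},
    {"dx":-0.0045,"dy":0,"dz":0.0915,"roll":0,"fingers":-1},
    {"dx":-0.0045,"dy":0,"dz":0.0915,"roll":0,"fingers":-1},
    {"dx":-0.0045,"dy":0,"dz":0.0915,"roll":0,"fingers":-1},
    {"dx":-0.0045,"dy":0,"dz":0.0915,"roll":0,"fingers":-1},
  ],
)

```text
time: 5.85
tool_pos: [365.6, 201.1, 2.6]
ee_rot: [0.001, -0.286, 0.958, 0.0]
ft_force: [-0.2, 0.6, 8.7]
gripper_width: 0.237
grasp_force: 30.0
```

```bash
python3 - <<'E'
from h import *
o=np.array([576,309]);a=np.radians(48.3);ex=np.array([np.cos(a),np.sin(a)]);ey=np.array([-ex[1],ex[0]])
s=robot.get_state();p=s['tool_pos'][:2];print(p,'riser frame',(p-o)@ex,(p-o)@ey)
near=o+27*ex-28*ey;far=o+75*ex-43*ey;d=(far-near)/np.linalg.norm(far-near);print('batt near/far',near,far,'ang',np.degrees(np.arctan2(d[1],d[0])))
h=np.radians(33.2);hx=np.array([np.cos(h),np.sin(h)]);hy=np.array([-hx[1],hx[0]])
# battery in hook axes rel. grasp point
for n in(near,far): print('hook frame',(n-p)@hx,(n-p)@hy)
for n,(x,y) in dict(FL=(0,105),FR=(0,-105),BL=(127,105),BR=(127,-105)).items():
    q=o+x*ex+y*ey; print(n,np.round([(q-p)@hx,(q-p)@hy],1))
go(*p,3)
E
```

```text
[365.55316682 201.14354976] riser frame -220.52536542883382 85.37825634527947
batt near/far [614.86708868 310.53278099] [657.99771844 336.39295842] ang 30.945975363738714
hook frame 268.51451272990505 -44.98212974054592
hook frame 318.76476664174754 -46.960002788887145
FL [207.8  76.4]
FR [ 262.5 -126.4]
BL [330.4 109.5]
BR [385.1 -93.3]
t5.8 cur [365.6 201.1   2.6] ang 123.2 | dx -0.0000 dy -0.0000 dz -0.0004 roll 0.0 F [-0.2  0.6  8.7] w 21.577 g 30.0
```

Request:
servo_tool(
  series=[
    {"dx":0,"dy":0.004,"dz":-0.002,"roll":0,"fingers":-1},
    {"dx":-0.01,"dy":0.013,"dz":-0.002,"roll":0,"fingers":-1},
    {"dx":-0.03,"dy":0.013,"dz":-0.002,"roll":0,"fingers":-1},
    {"dx":-0.05,"dy":0.013,"dz":-0.002,"roll":0,"fingers":-1},
    {"dx":-0.07,"dy":0.013,"dz":-0.002,"roll":0,"fingers":-1},
    {"dx":-0.085,"dy":0.013,"dz":-0.002,"roll":0,"fingers":-1},
    {"dx":-0.1,"dy":0.013,"dz":-0.002,"roll":0,"fingers":-1},
    {"dx":-0.1,"dy":0.013,"dz":-0.002,"roll":0,"fingers":-1},
  ],
)

```text
time: 6.65
tool_pos: [443.6, 268.5, 4.2]
ee_rot: [0.001, -0.286, 0.958, 0.0]
ft_force: [-0.3, -0.6, -0.2]
gripper_width: 0.239
grasp_force: 30.0
```

```bash
python3 - <<'E'
from h import *
go(365.6,201.1,3)
s=cam('side')
cv2.imwrite('pics/side2.png',cv2.resize(cv2.cvtColor(s['frame'][215:275,290:435],cv2.COLOR_RGB2BGR),None,fx=5,fy=5,interpolation=cv2.INTER_CUBIC))
E
```

```text
t6.7 cur [443.6 268.5   4.2] ang 123.3 | dx 0.1022 dy -0.0136 dz 0.0009 roll 0.0 F [-0.3 -0.6 -0.2] w 21.722 g 30.0
```

View pics/side2.png

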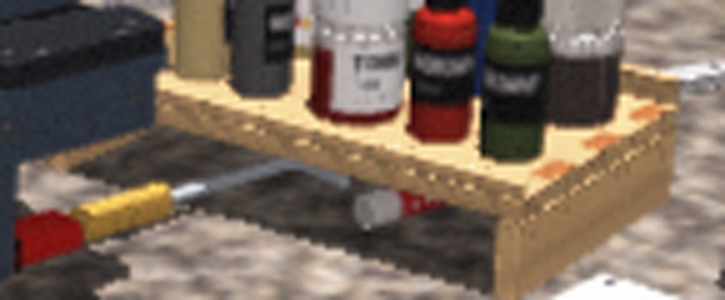

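The side crop shows the toe inside the gap, left of and beyond the battery's minus end (toe tip (350,183), battery end (360,209)), and the battery hasn't moved.

```bash
python3 - <<'E'
from h import *
s=cam('side'); p=np.array([365.6,201.1]);h=np.radians(33.2);hx=np.array([np.cos(h),np.sin(h)]);hy=np.array([-hx[1],hx[0]])
for n,(u,v),z in [('tip',(350,184),8.5),('corner',(287,165),8.5),('batt near',(362,209),7.5),('red bd',(402,203),8)]:
    q=onz(s,290+u/5,215+v/5,z)[:2]; print(n,np.round([(q-p)@hx,(q-p)@hy],1))
E
```

```text
tip [281.6 -24.5]
corner [274.6   7.1]
batt near [268.9 -45.5]
red bd [285.6 -51.6]
```

Request:
servo_tool(
  series=[
    {"dx":-0.02,"dy":0,"dz":0,"roll":0,"fingers":-1},
    {"dx":-0.038,"dy":0,"dz":0,"roll":0,"fingers":-1},
    {"dx":-0.05,"dy":0,"dz":0,"roll":0,"fingers":-1},
    {"dx":-0.05,"dy":0,"dz":0,"roll":0,"fingers":-1},
    {"dx":-0.05,"dy":-0.01,"dz":0,"roll":0,"fingers":-1},
    {"dx":-0.05,"dy":-0.02,"dz":0,"roll":0,"fingers":-1},
    {"dx":-0.05,"dy":-0.03,"dz":0,"roll":0,"fingers":-1},
    {"dx":-0.05,"dy":-0.036,"dz":0,"roll":0,"fingers":-1},
    {"dx":-0.05,"dy":-0.036,"dz":0,"roll":0,"fingers":-1},
  ],
)

```text
time: 7.65
tool_pos: [503.6, 262.8, 3.9]
ee_rot: [0.0, -0.285, 0.958, -0.0]
ft_force: [-0.6, 0.5, -0.7]
gripper_width: 0.238
grasp_force: 30.0
```

```bash
python3 - <<'E'
from h import *
go(365.6,201.1,3)
s=cam('side')
cv2.imwrite('pics/side3.png',cv2.resize(cv2.cvtColor(s['frame'][215:275,290:435],cv2.COLOR_RGB2BGR),None,fx=5,fy=5,interpolation=cv2.INTER_CUBIC))
E
```

```text
t7.7 cur [503.6 262.8   3.9] ang 123.1 | dx 0.1493 dy 0.0238 dz 0.0009 roll 0.0 F [-0.6  0.5 -0.7] w 21.689 g 30.0
```

View pics/side3.png

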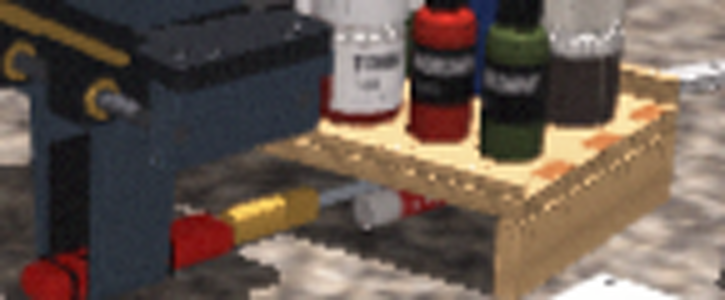

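The battery (crop (375,208)) is undisturbed and the rod lies just left of it. I'll pull now.

Request:
servo_tool(
  series=[
    {"dx":0.01,"dy":0,"dz":0.0005,"roll":0,"fingers":-1},
    {"dx":0.022,"dy":0,"dz":0.0005,"roll":0,"fingers":-1},
    {"dx":0.034,"dy":0,"dz":0.0005,"roll":0,"fingers":-1},
    {"dx":0.046,"dy":0,"dz":0.0005,"roll":0,"fingers":-1},
    {"dx":0.058,"dy":0,"dz":0.0005,"roll":0,"fingers":-1},
    {"dx":0.07,"dy":0,"dz":0.0005,"roll":0,"fingers":-1},
    {"dx":0.082,"dy":0,"dz":0.0005,"roll":0,"fingers":-1},
    {"dx":0.094,"dy":0,"dz":0.0005,"roll":0,"fingers":-1},
    {"dx":0.106,"dy":0,"dz":0.0005,"roll":0,"fingers":-1},
    {"dx":0.118,"dy":0,"dz":0.0005,"roll":0,"fingers":-1},
    {"dx":0.13,"dy":0,"dz":0.0005,"roll":0,"fingers":-1},
    {"dx":0.14,"dy":0,"dz":0.0005,"roll":0,"fingers":-1},
  ],
)

```text
time: 8.9
tool_pos: [385.1, 186.6, 3.5]
ee_rot: [-0.0, -0.286, 0.958, -0.0]
ft_force: [-0.2, -0.7, 0.0]
gripper_width: 0.24
grasp_force: 30.0
```

```bash
python3 - <<'E'
from h import *
go(365.6,201.1,3)
s=cam('side');t=cam('top')
S=cv2.resize(s['frame'][215:305,270:420],(720,432),interpolation=cv2.INTER_CUBIC)
cv2.imwrite('pics/sd4.png',cv2.cvtColor(S,cv2.COLOR_RGB2BGR))
cv2.imwrite('pics/tp4.png',cv2.cvtColor(cv2.resize(t['frame'][190:330,260:420],None,fx=4,fy=4,interpolation=cv2.INTER_CUBIC),cv2.COLOR_RGB2BGR))
E
```

```text
t8.9 cur [385.1 186.6   3.5] ang 123.2 | dx 0.0084 dy 0.0228 dz 0.0005 roll 0.0 F [-0.2 -0.7  0. ] w 21.814 g 30.0
```

View pics/tp4.png

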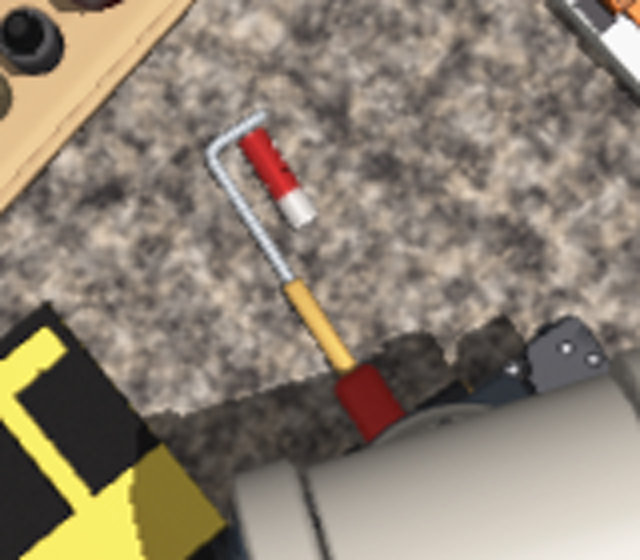

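The top crop shows the battery in the open in front of the riser (plus end (250,138), minus end (305,218)), with the hook's toe behind it. I'll put the hook aside to the left.

Request:
servo_tool(
  series=[
    {"dx":-0.012,"dy":0.004,"dz":0,"roll":0,"fingers":-1},
    {"dx":-0.012,"dy":0.004,"dz":-0.03,"roll":0,"fingers":-1},
    {"dx":-0.006,"dy":0.02,"dz":-0.04,"roll":-3,"fingers":-1},
    {"dx":0,"dy":0.04,"dz":-0.04,"roll":-6.5,"fingers":-1},
    {"dx":0,"dy":0.04,"dz":-0.02,"roll":-6.5,"fingers":-1},
    {"dx":0,"dy":0.04,"dz":-0.005,"roll":-6.5,"fingers":-1},
    {"dx":0,"dy":0.04,"dz":0.001,"roll":-6.5,"fingers":-1},
    {"dx":0,"dy":0.04,"dz":0.001,"roll":-6.5,"fingers":-1},
    {"dx":0,"dy":0.04,"dz":0.001,"roll":-6.5,"fingers":-0.34},
    {"dx":0,"dy":0.04,"dz":0.001,"roll":-6.5,"fingers":-0.34},
    {"dx":0,"dy":0.04,"dz":0.001,"roll":-6.5,"fingers":-0.34},
    {"dx":0,"dy":0.04,"dz":-0.03,"roll":-6.5,"fingers":-0.34},
  ],
)

```text
time: 10.2
tool_pos: [363.1, 220.1, 31.9]
ee_rot: [-0.002, -0.34, 0.941, -0.0]
ft_force: [0.9, 0.3, 0.4]
gripper_width: 0.329
grasp_force: 0.0
```

```bash
cat >> h.py <<'E'
def batt(k,x0,x1,y0,y1,z=10,amin=30):
    """long axis of the red+white battery inside the pixel box: red centroid, red axis ends on plane z"""
    h=cv2.cvtColor(k['frame'],cv2.COLOR_RGB2HSV); m=(((h[...,0]<8)|(h[...,0]>172))&(h[...,1]>140)&(h[...,2]>70)).astype(np.uint8)
    q=np.zeros_like(m); q[y0:y1,x0:x1]=m[y0:y1,x0:x1]; q=cv2.morphologyEx(q,cv2.MORPH_CLOSE,np.ones((5,5)))
    for c in cv2.findContours(q,cv2.RETR_EXTERNAL,cv2.CHAIN_APPROX_NONE)[0]:
        if cv2.contourArea(c)<amin: continue
        b=cv2.boxPoints(cv2.minAreaRect(c)); 
        if np.linalg.norm(b[0]-b[1])<np.linalg.norm(b[1]-b[2]): b=np.roll(b,1,0)
        e=[onz(k,*((b[1]+b[2])/2),z)[:2],onz(k,*((b[0]+b[3])/2),z)[:2]]; d=e[0]-e[1]
        print('red',cv2.contourArea(c),'px',np.round(b.mean(0),1),'ends',np.round(e,1).tolist(),'len %.1f ang %.1f'%(np.linalg.norm(d),np.degrees(np.arctan2(d[1],d[0]))%180))
E
python3 - <<'E'
from h import *
t=cam('top'); batt(t,310,345,210,250,10,10)
w=cam('wrist'); 
T=lambda x,y:(260+x/4,190+y/4)
print('plus',onz(t,*T(252,137),9),'minus',onz(t,*T(305,217),9))
go(480,230,120,129)
E
```

```text
red 100.5 px [326.6 230.5] ends [[543.0, 264.3], [516.7, 247.4]] len 31.2 ang 32.8
plus [541.28388214 262.44731055   9.        ] minus [504.73465733 237.97537751   9.        ]
t10.3 cur [365.2 221.1  35.6] ang 129.7 | dx -0.0942 dy -0.0666 dz -0.0841 roll 0.7 F [-0.2  0.4 -1.1] w 30.029 g 0.0
```

Request:
servo_tool(
  series=[
    {"dx":-0.01,"dy":0,"dz":-0.04,"roll":0,"fingers":-0.2},
    {"dx":-0.04,"dy":-0.02,"dz":-0.075,"roll":2,"fingers":-0.2},
    {"dx":-0.075,"dy":-0.045,"dz":-0.075,"roll":4,"fingers":-0.2},
    {"dx":-0.11,"dy":-0.07,"dz":-0.075,"roll":6.5,"fingers":-0.2},
    {"dx":-0.14,"dy":-0.0785,"dz":-0.075,"roll":6.5,"fingers":-0.2},
    {"dx":-0.14,"dy":-0.0785,"dz":-0.075,"roll":6.5,"fingers":-0.2},
    {"dx":-0.14,"dy":-0.0785,"dz":-0.075,"roll":6.5,"fingers":-0.2},
  ],
)

```text
time: 11.0
tool_pos: [521.9, 249.6, 107.8]
ee_rot: [-0.0, -0.286, 0.958, -0.0]
ft_force: [0.1, 0.8, -0.7]
gripper_width: 0.403
grasp_force: 0.0
```

```bash
python3 - <<'E'
from h import *
w=cam('wrist','w5.png'); go(523,251,3,123)
for z in(8,13): batt(w,200,440,120,330,z,100)
# bright white near
h=cv2.cvtColor(w['frame'],cv2.COLOR_RGB2HSV)
t=cam('top'); m=cv2.cvtColor(t['frame'],cv2.COLOR_RGB2HSV)
# hook: handle red in top
h=m;q=(((h[...,0]<8)|(h[...,0]>172))&(h[...,1]>150)&(h[...,2]>60)).astype(np.uint8);q[:,:300]=0;q[:250]=0
for c in cv2.findContours(q,cv2.RETR_EXTERNAL,cv2.CHAIN_APPROX_NONE)[0]:
    if cv2.contourArea(c)>15: print('hook red',cv2.contourArea(c),onz(t,*c.mean((0,1)),12))
E
```

```text
t11.1 cur [521.2 249.5 107.9] ang 123.2 | dx -0.0025 dy 0.0002 dz 0.1049 roll 0.2 F [ 0.5 -0.4  0.2] w 36.251 g 0.0
red 628.0 px [318.5 250. ] ends [[517.6, 248.0], [545.2, 266.0]] len 33.0 ang 33.2
red 628.0 px [318.5 250. ] ends [[516.4, 247.1], [543.5, 264.9]] len 32.4 ang 33.2
hook red 432.0 [371.83944343 225.3469313   12.        ]
```

View pics/w5.png

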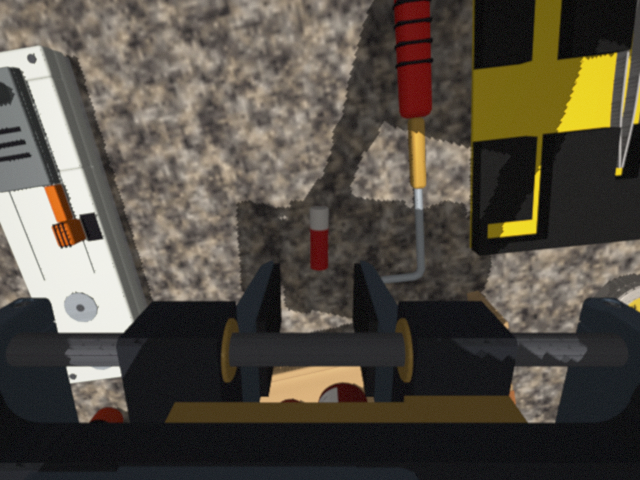

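The wrist view shows the battery between the fingers (columns 311-328, white end rows 207-229, red to 269). The hook lies flat to its right at column 418, toe tip (385,279), and the light is at the left. I'll do the lock and cover first.

Request:
servo_tool(
  series=[
    {"dx":0.003,"dy":-0.04,"dz":0,"roll":-3,"fingers":-0.3},
    {"dx":0.006,"dy":-0.08,"dz":0,"roll":-6,"fingers":-0.3},
    {"dx":0.009,"dy":-0.125,"dz":0,"roll":-8.7,"fingers":-0.3},
    {"dx":0.0115,"dy":-0.1705,"dz":0,"roll":-8.7,"fingers":-0.3},
    {"dx":0.0115,"dy":-0.1705,"dz":0,"roll":-8.7,"fingers":-0.3},
    {"dx":0.0115,"dy":-0.1705,"dz":0,"roll":-8.7,"fingers":-0.3},
  ],
)

```text
time: 11.7
tool_pos: [605.1, 100.0, 108.3]
ee_rot: [-0.0, -0.357, 0.934, 0.0]
ft_force: [-0.4, 0.4, 0.1]
gripper_width: 0.35
grasp_force: 0.0
```

```bash
cat >> h.py <<'E'
LO=np.array([619,90.3]);_a=np.radians(41.9);LX=np.array([np.cos(_a),np.sin(_a)]);LY=np.array([-LX[1],LX[0]])
def L(x,y): return LO+x*LX+y*LY
def lf(p): p=np.array(p)[:2]-LO; return np.round([p@LX,p@LY],1)
E
python3 - <<'E'
from h import *
w=cam('wrist','w6.png'); go(*L(-4,16),34,131.9)
h=cv2.cvtColor(w['frame'],cv2.COLOR_RGB2HSV)
m=((h[...,0]<16)&(h[...,0]>5)&(h[...,1]>170)&(h[...,2]>90)).astype(np.uint8); m[330:]=0
for c in cv2.findContours(m,cv2.RETR_EXTERNAL,cv2.CHAIN_APPROX_NONE)[0]:
    if cv2.contourArea(c)>40: print('orange',cv2.contourArea(c),cv2.boundingRect(c)); 
sub=m[:,250:400]; ys=np.where(sub.any(1))[0]
for y in ys[::3]: x=np.where(sub[y])[0]+250; print(y,x.min(),x.max(),end=' ; ')
g=((h[...,1]<40)&(h[...,2]>60)&(h[...,2]<175)).astype(np.uint8);g=cv2.morphologyEx(g,cv2.MORPH_OPEN,np.ones((5,5)))
cs=max(cv2.findContours(g[:260],cv2.RETR_EXTERNAL,cv2.CHAIN_APPROX_NONE)[0],key=cv2.contourArea);print('\ngrey',cv2.contourArea(cs),np.round(cv2.boxPoints(cv2.minAreaRect(cs))).tolist())
f=240/np.tan(np.radians(w['vfov'])/2); M=rot(w['orientation'])
def proj(p): q=M.T@(np.array(p,float)-w['xyz']); return np.round(f*q[:2]/q[2]+[w['cx'],w['cy']],1).tolist()
print('lock top corners pred',[proj([*L(-4+i*8,16+j*6),46]) for i in(-1,1) for j in(-1,1)])
print('cover pred',[proj([*L(-73+i*36,j*18),40]) for i in(-1,1) for j in(-1,1)],'ridge',proj([*L(-94.5,0),52]))
E
```

```text
t11.8 cur [604.7 101.  108.3] ang 131.9 | dx 0.0004 dy -0.0016 dz 0.0743 roll -0.0 F [-0.5  0.6  0.1] w 31.657 g 0.0
orange 573.0 (312, 204, 18, 59)
204 313 321 ; 207 312 321 ; 210 313 321 ; 213 313 321 ; 216 313 321 ; 219 313 321 ; 222 313 321 ; 225 313 321 ; 228 313 321 ; 231 313 321 ; 234 313 321 ; 237 313 321 ; 240 313 328 ; 243 313 328 ; 246 313 329 ; 249 313 329 ; 252 313 328 ; 255 313 328 ; 258 313 328 ; 261 313 327 ; 
grey 3653.0 [[407.0, 52.0], [433.0, -14.0], [581.0, 46.0], [555.0, 111.0]]
lock top corners pred [[307.4, 240.6], [325.4, 240.6], [307.7, 263.1], [325.3, 263.0]]
cover pred [[259.7, 85.1], [319.2, 84.9], [264.9, 202.0], [319.3, 201.8]] ridge [288.7, 109.6]
```

Request:
servo_tool(
  series=[
    {"dx":0,"dy":0.0005,"dz":0.04,"roll":0,"fingers":-0.3},
    {"dx":0,"dy":0.0005,"dz":0.065,"roll":0,"fingers":-0.3},
    {"dx":0,"dy":0.0005,"dz":0.0735,"roll":0,"fingers":-0.3},
    {"dx":0,"dy":0.0005,"dz":0.0735,"roll":0,"fingers":-1},
    {"dx":0,"dy":0.0005,"dz":0.0735,"roll":0,"fingers":-1},
    {"dx":0,"dy":0.0005,"dz":0.0735,"roll":0,"fingers":-1},
    {"dx":0,"dy":0.0005,"dz":0.0735,"roll":0,"fingers":-1},
  ],
)

```text
time: 12.45
tool_pos: [606.2, 101.5, 36.2]
ee_rot: [0.001, -0.358, 0.934, -0.0]
ft_force: [-1.1, 1.9, 9.0]
gripper_width: 0.124
grasp_force: 30.0
```

Request:
servo_tool(
  series=[
    {"dx":0,"dy":0.005,"dz":0,"roll":0,"fingers":-1},
    {"dx":0,"dy":0.01,"dz":0,"roll":0,"fingers":-1},
    {"dx":0,"dy":0.013,"dz":0,"roll":0,"fingers":-1},
    {"dx":0,"dy":0.013,"dz":0,"roll":0,"fingers":-1},
    {"dx":0,"dy":0.013,"dz":0,"roll":0,"fingers":-1},
  ],
)

```text
time: 12.95
tool_pos: [598.0, 110.6, 36.2]
ee_rot: [0.001, -0.358, 0.934, -0.001]
ft_force: [1.5, -2.6, 5.4]
gripper_width: 0.127
grasp_force: 30.0
```

```bash
python3 - <<'E'
from h import *
go(*L(-4,28),34,131.9); print(lf(robot.get_state()['tool_pos']))
E
```

```text
t12.9 cur [598.  110.6  36.2] ang 131.9 | dx 0.0019 dy -0.0011 dz 0.0022 roll 0.0 F [ 1.5 -2.6  5.4] w 11.550 g 30.0
[-2.1 29.1]
```

Request:
servo_tool(
  series=[
    {"dx":0,"dy":-0.001,"dz":0,"roll":0,"fingers":-0.5},
    {"dx":0,"dy":-0.001,"dz":0,"roll":0,"fingers":-0.5},
    {"dx":0,"dy":-0.001,"dz":-0.03,"roll":0,"fingers":-0.3},
    {"dx":0.02,"dy":-0.01,"dz":-0.07,"roll":0,"fingers":0.0},
    {"dx":0.06,"dy":-0.028,"dz":-0.075,"roll":0,"fingers":0.0},
    {"dx":0.095,"dy":-0.028,"dz":-0.075,"roll":0,"fingers":0.0},
    {"dx":0.095,"dy":-0.028,"dz":-0.075,"roll":0,"fingers":0.0},
    {"dx":0.095,"dy":-0.028,"dz":-0.075,"roll":0,"fingers":0.0},
  ],
)

```text
time: 13.75
tool_pos: [544.6, 26.2, 110.2]
ee_rot: [0.0, -0.357, 0.934, 0.0]
ft_force: [-0.2, 0.6, -0.4]
gripper_width: 0.497
grasp_force: 0.0
```

```bash
sed -i 's/LO=np.array(\[619,90.3\])/LO=np.array([618.3,91.1])/' h.py; cat >> h.py <<'E'
def wproj(w,p):
    f=240/np.tan(np.radians(w['vfov'])/2); q=rot(w['orientation']).T@(np.array(p,float)-w['xyz']); return np.round(f*q[:2]/q[2]+[w['cx'],w['cy']],1).tolist()
E
python3 - <<'E'
from h import *
w=cam('wrist','w7.png'); go(*L(-98.5,0),44,131.9)
h=cv2.cvtColor(w['frame'],cv2.COLOR_RGB2HSV); g=cv2.cvtColor(w['frame'],cv2.COLOR_RGB2GRAY)
m=((h[...,1]<50)&(h[...,2]>60)&(h[...,2]<185)).astype(np.uint8); m=cv2.morphologyEx(m,cv2.MORPH_OPEN,np.ones((3,3)))
m[:,:200]=0;m[:,440:]=0
for c in cv2.findContours(m[:300],cv2.RETR_EXTERNAL,cv2.CHAIN_APPROX_NONE)[0]:
    if cv2.contourArea(c)>300: print('grey',cv2.contourArea(c),cv2.boundingRect(c),np.round(cv2.boxPoints(cv2.minAreaRect(c))).tolist())
print('cover pred',[wproj(w,[*L(-73+i*36,j*18),40]) for i in(-1,1) for j in(-1,1)],'ridge',[wproj(w,[*L(-94.5+i*6,j*14),52])for i in(-1,1) for j in(-1,1)])
print(g[180:300:4,300:304].mean(1).astype(int)); print(g[226,270:370:3])
o=((h[...,0]<16)&(h[...,0]>5)&(h[...,1]>170)&(h[...,2]>90)); ys,xs=np.where(o[:330]); print('orange',xs.min(),xs.max(),ys.min(),ys.max()) if len(xs) else 0
E
```

```text
t13.8 cur [545.2  26.6 110.1] ang 131.9 | dx 0.0011 dy -0.0008 dz 0.0661 roll 0.0 F [-0.   0.8 -0.3] w 45.216 g 0.0
grey 3479.0 (288, 231, 55, 69) [[288.0, 231.0], [342.0, 231.0], [342.0, 299.0], [288.0, 299.0]]
grey 1786.5 (234, 196, 37, 87) [[234.0, 196.0], [269.0, 195.0], [273.0, 281.0], [237.0, 282.0]]
grey 11725.0 (274, 115, 166, 185) [[274.0, 115.0], [439.0, 115.0], [439.0, 299.0], [274.0, 299.0]]
grey 16277.0 (200, 0, 240, 103) [[200.0, 0.0], [439.0, 0.0], [439.0, 102.0], [200.0, 102.0]]
cover pred [[289.6, 233.3], [342.2, 233.2], [292.0, 326.3], [340.5, 326.2]] ridge [[294.7, 250.9], [337.2, 250.8], [295.1, 267.8], [336.9, 267.7]]
[241 244 247 211 178 228 144 104 173 181 200 199 198 201 101 104 103  87
  96 107 106 103 101 104 103 100  37 104  48  95]
[216 167  72  70 194 202 199 200 200 200 201 201 200 201 200 198 201 200
 198 202 199 200 198 199 197 199 196  77  76 133 200 186 119 129]
orange 346 639 300 329
```

Request:
servo_tool(
  series=[
    {"dx":0.0015,"dy":-0.0008,"dz":0.035,"roll":0,"fingers":0.0},
    {"dx":0.0015,"dy":-0.0008,"dz":0.057,"roll":0,"fingers":0.0},
    {"dx":0.0015,"dy":-0.0008,"dz":0.0655,"roll":0,"fingers":0.0},
    {"dx":0.0015,"dy":-0.0008,"dz":0.0655,"roll":0,"fingers":-1},
    {"dx":0.0015,"dy":-0.0008,"dz":0.0655,"roll":0,"fingers":-1},
    {"dx":0.0015,"dy":-0.0008,"dz":0.0655,"roll":0,"fingers":-1},
    {"dx":0.0015,"dy":-0.0008,"dz":0.0655,"roll":0,"fingers":-1},
    {"dx":0.0015,"dy":-0.0008,"dz":0.0655,"roll":0,"fingers":-1},
  ],
)

```text
time: 14.6
tool_pos: [544.9, 25.1, 45.1]
ee_rot: [0.001, -0.358, 0.934, -0.0]
ft_force: [2.6, 2.7, 2.4]
gripper_width: 0.298
grasp_force: 30.0
```

Request:
servo_tool(
  series=[
    {"dx":-0.01,"dy":0,"dz":0,"roll":0,"fingers":-1},
    {"dx":-0.025,"dy":0,"dz":0,"roll":0,"fingers":-1},
    {"dx":-0.04,"dy":0,"dz":0,"roll":0,"fingers":-1},
    {"dx":-0.055,"dy":0,"dz":0,"roll":0,"fingers":-1},
    {"dx":-0.065,"dy":0,"dz":0,"roll":0,"fingers":-1},
    {"dx":-0.0685,"dy":0,"dz":0,"roll":0,"fingers":-1},
    {"dx":-0.0685,"dy":0,"dz":0,"roll":0,"fingers":-1},
    {"dx":-0.0685,"dy":0,"dz":0,"roll":0,"fingers":-1},
  ],
)

```text
time: 15.4
tool_pos: [595.5, 70.6, 45.0]
ee_rot: [0.0, -0.358, 0.934, -0.0]
ft_force: [-1.0, -2.4, 7.2]
gripper_width: 0.299
grasp_force: 30.0
```

```bash
python3 - <<'E'
from h import *
go(*L(-30,0),44,131.9); print(lf(robot.get_state()['tool_pos']))
E
```

```text
t15.4 cur [595.5  70.6  45. ] ang 131.9 | dx -0.0006 dy 0.0000 dz 0.0010 roll 0.0 F [-1.  -2.4  7.2] w 27.209 g 30.0
[-30.6  -0. ]
```

Request:
servo_tool(
  series=[
    {"dx":0,"dy":0,"dz":0,"roll":0,"fingers":-0.2},
    {"dx":0,"dy":0,"dz":0,"roll":0,"fingers":-0.2},
    {"dx":0,"dy":0,"dz":-0.03,"roll":0,"fingers":-0.2},
    {"dx":-0.01,"dy":0.03,"dz":-0.05,"roll":2,"fingers":-0.2},
    {"dx":-0.025,"dy":0.07,"dz":-0.05,"roll":4,"fingers":-0.2},
    {"dx":-0.04,"dy":0.11,"dz":-0.05,"roll":6,"fingers":-0.2},
    {"dx":-0.055,"dy":0.15,"dz":-0.05,"roll":8.7,"fingers":-0.2},
    {"dx":-0.067,"dy":0.183,"dz":-0.04,"roll":8.7,"fingers":-0.2},
    {"dx":-0.067,"dy":0.183,"dz":-0.03,"roll":8.7,"fingers":-0.2},
    {"dx":-0.067,"dy":0.183,"dz":-0.03,"roll":8.7,"fingers":-0.2},
  ],
)

```text
time: 16.4
tool_pos: [521.7, 252.1, 73.3]
ee_rot: [-0.001, -0.287, 0.958, -0.0]
ft_force: [0.3, 0.0, 0.4]
gripper_width: 0.401
grasp_force: 0.0
```

```bash
python3 - <<'E'
from h import *
w=cam('wrist','w8.png'); go(523.4,251.7,6,123.2)
for z in(8,13): batt(w,200,440,120,400,z,100)
print('TCP px at z8',wproj(w,[523.4,251.7,8]))
h=cv2.cvtColor(w['frame'],cv2.COLOR_RGB2HSV); g=cv2.cvtColor(w['frame'],cv2.COLOR_RGB2GRAY); print(g[205:330:3,319].tolist())
E
```

```text
t16.4 cur [522.4 251.4  73.9] ang 123.3 | dx -0.0011 dy -0.0003 dz 0.0679 roll 0.1 F [ 1.1 -0.   0.4] w 36.052 g 0.0
red 808.0 px [315.5 265.5] ends [[517.8, 248.0], [545.6, 266.2]] len 33.2 ang 33.2
red 808.0 px [315.5 265.5] ends [[516.4, 247.1], [543.7, 264.9]] len 32.5 ang 33.2
TCP px at z8 [315.6, 252.4]
[87, 80, 90, 89, 111, 139, 156, 154, 153, 153, 153, 153, 153, 88, 60, 61, 58, 59, 57, 62, 60, 59, 60, 58, 61, 58, 64, 56, 103, 106, 98, 87, 94, 88, 80, 66, 75, 100, 103, 100, 124, 133]
```

Request:
servo_tool(
  series=[
    {"dx":-0.001,"dy":0,"dz":0.035,"roll":0,"fingers":-0.2},
    {"dx":-0.001,"dy":0,"dz":0.058,"roll":0,"fingers":-0.2},
    {"dx":-0.001,"dy":0,"dz":0.068,"roll":0,"fingers":-0.2},
    {"dx":-0.001,"dy":0,"dz":0.068,"roll":0,"fingers":-0.2},
    {"dx":-0.001,"dy":0,"dz":0.068,"roll":0,"fingers":-1},
    {"dx":-0.001,"dy":0,"dz":0.068,"roll":0,"fingers":-1},
    {"dx":-0.001,"dy":0,"dz":0.068,"roll":0,"fingers":-1},
    {"dx":-0.001,"dy":0,"dz":0.068,"roll":0,"fingers":-1},
    {"dx":-0.001,"dy":0,"dz":0.068,"roll":0,"fingers":-1},
  ],
)

```text
time: 17.35
tool_pos: [524.2, 252.4, 7.4]
ee_rot: [0.001, -0.286, 0.958, -0.0]
ft_force: [0.7, -1.9, 8.6]
gripper_width: 0.161
grasp_force: 30.0
```

```bash
python3 - <<'E'
from h import *
go(*L(-73,0),90,131.9)
w=cam('wrist','w9.png')
print('center px z8',wproj(w,[*robot.get_state()['tool_pos'][:2],8]))
g=cv2.cvtColor(w['frame'],cv2.COLOR_RGB2GRAY); print(g[225:400:3,317].tolist()); 
c=onz(w,317,235,10);print(c)
E
```

```text
t17.4 cur [524.2 252.4   7.4] ang 123.2 | dx 0.0817 dy -0.1975 dz -0.0826 roll -8.7 F [ 0.7 -1.9  8.6] w 14.622 g 30.0
center px z8 [317.7, 293.6]
[94, 113, 108, 97, 88, 76, 123, 130, 138, 179, 177, 176, 177, 178, 177, 177, 175, 177, 177, 114, 69, 71, 70, 70, 71, 70, 70, 70, 68, 71, 68, 70, 68, 69, 72, 68, 64, 69, 77, 77, 76, 83, 81, 77, 82, 80, 78, 89, 108, 127, 111, 108, 129, 140, 150, 238, 217, 176, 192]
[497.73123353 234.62973262  10.        ]
```

```bash
python3 - <<'E'
from h import *
w=cam('wrist'); p=robot.get_state()['tool_pos'][:2]; d=np.array([.837,.548])
for r in(252,282,337): print(r,np.round((onz(w,317,r,14.5)[:2]-p)@d,1))
E
```

```text
252 -24.9
282 -9.4
337 21.1
```

Request:
servo_tool(
  series=[
    {"dx":0,"dy":0,"dz":-0.03,"roll":0,"fingers":-1},
    {"dx":0.01,"dy":-0.02,"dz":-0.065,"roll":-2,"fingers":-1},
    {"dx":0.025,"dy":-0.06,"dz":-0.0825,"roll":-4,"fingers":-1},
    {"dx":0.04,"dy":-0.1,"dz":-0.0825,"roll":-6,"fingers":-1},
    {"dx":0.055,"dy":-0.14,"dz":-0.0825,"roll":-8.7,"fingers":-1},
    {"dx":0.07,"dy":-0.175,"dz":-0.0825,"roll":-8.7,"fingers":-1},
    {"dx":0.0817,"dy":-0.1975,"dz":-0.0825,"roll":-8.7,"fingers":-1},
    {"dx":0.0817,"dy":-0.1975,"dz":-0.0825,"roll":-8.7,"fingers":-1},
    {"dx":0.0817,"dy":-0.1975,"dz":-0.0825,"roll":-8.7,"fingers":-1},
  ],
)

```text
time: 18.35
tool_pos: [563.5, 42.1, 89.2]
ee_rot: [0.0, -0.357, 0.934, 0.0]
ft_force: [0.6, 0.5, -0.2]
gripper_width: 0.163
grasp_force: 30.0
```

```bash
python3 - <<'E'
from h import *
w=cam('wrist','w10.png'); go(*L(-73,0),33,131.9)
g=cv2.cvtColor(w['frame'],cv2.COLOR_RGB2GRAY)
print('bay pred',[wproj(w,[*L(-73+i*28,j*10.5),30]) for i in(-1,1) for j in(-1,1)],'cover edge',wproj(w,[*L(-41,18),40]),wproj(w,[*L(-41,-18),40]))
for r in (205,212,220,228,236): print(r,g[r,270:370:2].tolist())
print(g[180:300:2,316].tolist())
E
```

```text
t18.4 cur [563.3  42.7  89.1] ang 131.9 | dx -0.0002 dy -0.0007 dz 0.0561 roll 0.0 F [-0.7  0.2  0.3] w 15.085 g 30.0
bay pred [[300.7, 213.5], [333.4, 213.4], [301.9, 292.8], [332.5, 292.7]] cover edge [344.3, 304.8] [290.1, 305.0]
205 [255, 255, 255, 255, 255, 255, 255, 255, 255, 255, 255, 255, 255, 255, 255, 255, 255, 239, 197, 197, 198, 197, 197, 197, 195, 196, 199, 195, 197, 195, 197, 197, 199, 197, 196, 197, 199, 197, 198, 197, 197, 196, 196, 197, 199, 199, 199, 199, 198, 197]
212 [255, 255, 255, 255, 255, 255, 255, 255, 255, 255, 255, 255, 255, 255, 223, 195, 198, 195, 195, 197, 197, 195, 195, 195, 197, 198, 195, 197, 194, 194, 198, 195, 195, 196, 195, 196, 196, 197, 196, 198, 195, 194, 196, 195, 194, 195, 195, 194, 194, 194]
220 [255, 255, 255, 255, 255, 255, 255, 255, 255, 255, 232, 199, 198, 196, 192, 157, 49, 28, 24, 25, 26, 25, 30, 29, 28, 32, 26, 29, 24, 25, 29, 110, 182, 196, 199, 198, 197, 195, 138, 193, 198, 196, 197, 198, 198, 196, 199, 198, 198, 194]
228 [197, 198, 198, 198, 199, 197, 198, 198, 175, 161, 199, 198, 198, 199, 193, 158, 57, 28, 28, 33, 31, 28, 26, 28, 31, 30, 27, 28, 27, 31, 27, 118, 184, 196, 198, 197, 198, 191, 137, 197, 198, 198, 198, 197, 200, 198, 197, 197, 196, 194]
236 [255, 255, 255, 235, 198, 198, 198, 197, 184, 149, 198, 199, 197, 195, 193, 166, 60, 26, 25, 30, 24, 29, 28, 28, 25, 30, 29, 25, 31, 27, 28, 124, 185, 197, 198, 198, 197, 188, 141, 199, 195, 198, 198, 195, 197, 196, 197, 198, 195, 189]
[133, 190, 191, 254, 255, 255, 255, 255, 249, 201, 197, 197, 196, 197, 196, 196, 195, 167, 137, 100, 29, 30, 28, 29, 28, 24, 31, 27, 28, 27, 27, 96, 124, 124, 133, 133, 173, 171, 170, 170, 170, 171, 172, 169, 170, 171, 169, 171, 169, 170, 167, 112, 70, 65, 66, 68, 66, 66, 65, 67]
```

Request:
servo_tool(
  series=[
    {"dx":-0.0008,"dy":-0.001,"dz":0.03,"roll":0,"fingers":-1},
    {"dx":-0.0008,"dy":-0.001,"dz":0.048,"roll":0,"fingers":-1},
    {"dx":-0.0008,"dy":-0.001,"dz":0.0555,"roll":0,"fingers":-1},
    {"dx":-0.0008,"dy":-0.001,"dz":0.0565,"roll":0,"fingers":-1},
    {"dx":-0.0008,"dy":-0.001,"dz":0.0565,"roll":0,"fingers":-1},
    {"dx":-0.0008,"dy":-0.001,"dz":0.0565,"roll":0,"fingers":-0.4},
    {"dx":-0.0008,"dy":-0.001,"dz":0.0565,"roll":0,"fingers":-0.4},
    {"dx":-0.0008,"dy":-0.001,"dz":0.0565,"roll":0,"fingers":-0.4},
    {"dx":-0.0008,"dy":-0.001,"dz":0.03,"roll":0,"fingers":-0.4},
    {"dx":-0.0008,"dy":-0.001,"dz":0.0,"roll":0,"fingers":-0.3},
    {"dx":-0.0008,"dy":-0.001,"dz":-0.015,"roll":0,"fingers":-0.1},
    {"dx":-0.0008,"dy":-0.001,"dz":-0.015,"roll":0,"fingers":-0.1},
  ],
)

```text
time: 19.6
tool_pos: [566.1, 41.9, 106.2]
ee_rot: [0.002, -0.358, 0.934, -0.001]
ft_force: [-0.2, -0.0, 0.0]
gripper_width: 0.447
grasp_force: 0.0
```

```bash
python3 - <<'E'
from h import *
w=cam('wrist','w11.png'); go(*L(-30.5,0),44,131.9)
g=cv2.cvtColor(w['frame'],cv2.COLOR_RGB2GRAY)
print('seat ends',[wproj(w,[*L(-73+i*25,j*7.5),30]) for i in(-1,1) for j in(-1,1)])
for z in(30,33): batt(w,270,370,180,330,z,100)
print(lf(onz(w,317,240,30)))
print(g[200:330:2,317].tolist())
for r in(222,235,250): print(r,g[r,290:345:2].tolist())
h=cv2.cvtColor(w['frame'],cv2.COLOR_RGB2HSV);q=((h[...,0]<8)|(h[...,0]>172))&(h[...,1]>140)&(h[...,2]>70);q[:,:280]=0;q[:,350:]=0;ys,xs=np.where(q[:320]);
lo,hi=ys.min(),ys.max();c=(np.percentile(xs,2)+np.percentile(xs,98))/2;print(lo,hi,c,lf(onz(w,c,lo,33)),lf(onz(w,c,hi,31)))
E
```

```text
t19.6 cur [565.3  41.9 104.8] ang 131.9 | dx -0.0417 dy 0.0013 dz 0.0609 roll 0.0 F [-0.3  0.1 -0.1] w 41.106 g 0.0
seat ends [[309.1, 208.9], [330.9, 208.9], [309.6, 276.0], [330.2, 276.0]]
red 857.0 px [319.  255.5] ends [[558.2, 35.8], [584.6, 60.5]] len 36.1 ang 43.1
red 857.0 px [319.  255.5] ends [[557.6, 35.2], [583.6, 59.6]] len 35.7 ang 43.1
[-75.6  -2.1]
[192, 192, 178, 134, 136, 139, 167, 167, 165, 168, 168, 167, 166, 165, 165, 164, 148, 79, 63, 65, 66, 66, 63, 63, 67, 67, 67, 65, 64, 67, 66, 64, 63, 64, 65, 67, 68, 67, 95, 107, 115, 187, 191, 192, 191, 159, 95, 98, 99, 100, 100, 97, 83, 85, 84, 93, 98, 98, 100, 101, 100, 95, 125, 140, 179]
222 [188, 134, 188, 191, 193, 191, 188, 153, 44, 87, 146, 158, 161, 164, 167, 165, 162, 158, 150, 122, 34, 22, 127, 180, 191, 192, 193, 192]
235 [192, 139, 184, 191, 194, 193, 188, 156, 49, 73, 59, 62, 63, 64, 65, 64, 67, 66, 58, 51, 24, 25, 133, 182, 192, 192, 192, 193]
250 [192, 143, 179, 195, 191, 194, 191, 166, 58, 67, 60, 63, 64, 68, 62, 66, 66, 63, 60, 49, 27, 31, 137, 186, 192, 192, 193, 187]
232 279 318.5 [-82.4  -1. ] [-46.1  -1. ]
```

The battery rests in the bay: columns 307-330 within the bay's 304-333, with the red plus end toward the terminal. Next I'll close the cover.

Request:
servo_tool(
  series=[
    {"dx":-0.0417,"dy":0.001,"dz":0.0,"roll":0,"fingers":0.0},
    {"dx":-0.0417,"dy":0.001,"dz":0.03,"roll":0,"fingers":0.0},
    {"dx":-0.0417,"dy":0.001,"dz":0.052,"roll":0,"fingers":0.0},
    {"dx":-0.0417,"dy":0.001,"dz":0.0605,"roll":0,"fingers":0.0},
    {"dx":-0.0417,"dy":0.001,"dz":0.0605,"roll":0,"fingers":-1},
    {"dx":-0.0417,"dy":0.001,"dz":0.0605,"roll":0,"fingers":-1},
    {"dx":-0.0417,"dy":0.001,"dz":0.0605,"roll":0,"fingers":-1},
    {"dx":-0.0417,"dy":0.001,"dz":0.0605,"roll":0,"fingers":-1},
    {"dx":-0.0417,"dy":0.001,"dz":0.0605,"roll":0,"fingers":-1},
  ],
)

```text
time: 20.55
tool_pos: [595.5, 70.5, 44.1]
ee_rot: [0.001, -0.358, 0.934, -0.0]
ft_force: [-0.3, -0.8, 0.9]
gripper_width: 0.301
grasp_force: 30.0
```

Request:
servo_tool(
  series=[
    {"dx":0.01,"dy":0,"dz":0,"roll":0,"fingers":-1},
    {"dx":0.025,"dy":0,"dz":0,"roll":0,"fingers":-1},
    {"dx":0.04,"dy":0,"dz":0,"roll":0,"fingers":-1},
    {"dx":0.055,"dy":0,"dz":0,"roll":0,"fingers":-1},
    {"dx":0.065,"dy":0,"dz":0,"roll":0,"fingers":-1},
    {"dx":0.069,"dy":0,"dz":0,"roll":0,"fingers":-1},
    {"dx":0.069,"dy":0,"dz":0,"roll":0,"fingers":-1},
    {"dx":0.069,"dy":0,"dz":0,"roll":0,"fingers":-1},
  ],
)

```text
time: 21.35
tool_pos: [544.7, 24.8, 43.8]
ee_rot: [0.001, -0.358, 0.934, -0.0]
ft_force: [5.1, 5.8, 4.0]
gripper_width: 0.297
grasp_force: 30.0
```

```bash
python3 - <<'E'
from h import *
go(*L(-4,28),80,131.9); print(lf(robot.get_state()['tool_pos']))
E
```

```text
t21.4 cur [544.7  24.8  43.8] ang 131.9 | dx -0.0951 dy 0.0282 dz -0.0360 roll 0.0 F [5.1 5.8 4. ] w 27.029 g 30.0
[-99.   -0.2]
```

Request:
servo_tool(
  series=[
    {"dx":0,"dy":0,"dz":0,"roll":0,"fingers":-0.2},
    {"dx":0,"dy":0,"dz":0,"roll":0,"fingers":-0.2},
    {"dx":0,"dy":0,"dz":-0.03,"roll":0,"fingers":-0.3},
    {"dx":-0.035,"dy":0.01,"dz":-0.035,"roll":0,"fingers":-0.3},
    {"dx":-0.07,"dy":0.02,"dz":-0.035,"roll":0,"fingers":-0.3},
    {"dx":-0.0965,"dy":0.028,"dz":-0.035,"roll":0,"fingers":-0.3},
    {"dx":-0.0965,"dy":0.028,"dz":-0.03,"roll":0,"fingers":-0.3},
    {"dx":-0.0965,"dy":0.028,"dz":-0.01,"roll":0,"fingers":-0.3},
    {"dx":-0.0965,"dy":0.028,"dz":0.007,"roll":0,"fingers":-0.3},
    {"dx":-0.0965,"dy":0.028,"dz":0.007,"roll":0,"fingers":-1},
    {"dx":-0.0965,"dy":0.028,"dz":0.007,"roll":0,"fingers":-1},
    {"dx":-0.0965,"dy":0.028,"dz":0.007,"roll":0,"fingers":-1},
  ],
)

```text
time: 22.55
tool_pos: [597.1, 109.5, 37.2]
ee_rot: [0.0, -0.358, 0.934, -0.0]
ft_force: [1.0, -1.4, -3.9]
gripper_width: 0.124
grasp_force: 30.0
```

Request:
servo_tool(
  series=[
    {"dx":0,"dy":0,"dz":0,"roll":0,"fingers":-1},
    {"dx":0,"dy":-0.005,"dz":0,"roll":0,"fingers":-1},
    {"dx":0,"dy":-0.01,"dz":0,"roll":0,"fingers":-1},
    {"dx":0,"dy":-0.013,"dz":0,"roll":0,"fingers":-1},
    {"dx":0,"dy":-0.013,"dz":0,"roll":0,"fingers":-1},
    {"dx":0,"dy":-0.013,"dz":0,"roll":0,"fingers":-1},
  ],
)

```text
time: 23.15
tool_pos: [605.2, 100.4, 37.0]
ee_rot: [-0.0, -0.358, 0.934, 0.0]
ft_force: [-6.5, 5.1, 11.7]
gripper_width: 0.131
grasp_force: 30.0
```

```bash
python3 - <<'E'
from h import *
go(*L(-4,16),36,131.9); print(lf(robot.get_state()['tool_pos']))
E
```

```text
t23.1 cur [605.2 100.4  37. ] ang 131.9 | dx 0.0005 dy 0.0003 dz 0.0010 roll 0.0 F [-6.5  5.1 11.7] w 11.960 g 30.0
[-3.5 15.7]
```

Request:
servo_tool(
  series=[
    {"dx":0,"dy":0.0005,"dz":0,"roll":0,"fingers":-0.4},
    {"dx":0,"dy":0.0005,"dz":0,"roll":0,"fingers":-0.4},
    {"dx":0,"dy":0.0005,"dz":0,"roll":0,"fingers":-0.4},
    {"dx":0,"dy":0,"dz":-0.03,"roll":0,"fingers":-0.3},
    {"dx":0.02,"dy":0,"dz":-0.07,"roll":0,"fingers":-0.3},
    {"dx":0.05,"dy":0,"dz":-0.09,"roll":0,"fingers":-0.3},
    {"dx":0.05,"dy":0,"dz":-0.09,"roll":0,"fingers":-0.3},
    {"dx":0.05,"dy":0,"dz":-0.09,"roll":0,"fingers":-0.3},
  ],
)

```text
time: 23.95
tool_pos: [568.6, 66.4, 126.9]
ee_rot: [0.001, -0.357, 0.934, -0.0]
ft_force: [0.1, -0.5, -0.4]
gripper_width: 0.353
grasp_force: 0.0
```

```bash
python3 - <<'E'
from h import *
w=cam('wrist','w12.png'); go(500,100,100)
h=cv2.cvtColor(w['frame'],cv2.COLOR_RGB2HSV); g=cv2.cvtColor(w['frame'],cv2.COLOR_RGB2GRAY)
o=((h[...,0]<16)&(h[...,0]>5)&(h[...,1]>170)&(h[...,2]>90)); o[300:]=0; ys,xs=np.where(o); print('orange',xs.min(),xs.max(),ys.min(),ys.max())
print('lock pred',[wproj(w,[*L(-4+i*8,16+j*6),46]) for i in(-1,1) for j in(-1,1)])
print('cover pred',[wproj(w,[*L(-73+i*36,j*18),40]) for i in(-1,1) for j in(-1,1)])
c=int(wproj(w,[*L(-73,12),40])[0]); print(c,g[100:300:3,c].tolist())
E
```

```text
t24.0 cur [568.7  66.8 126.2] ang 131.9 | dx 0.0289 dy 0.0706 dz 0.0262 roll 0.0 F [ 0.2 -0.5 -0.1] w 31.943 g 0.0
orange 312 621 242 299
lock pred [[311.0, 295.5], [326.9, 295.5], [311.2, 314.5], [326.8, 314.5]]
cover pred [[269.8, 164.5], [321.8, 164.4], [273.6, 261.7], [321.6, 261.6]]
313 [206, 167, 183, 207, 183, 150, 147, 180, 206, 232, 241, 227, 186, 183, 155, 170, 195, 255, 255, 255, 255, 255, 240, 238, 238, 238, 228, 120, 188, 174, 165, 165, 97, 99, 99, 101, 98, 100, 91, 84, 99, 96, 79, 97, 99, 90, 78, 99, 96, 97, 98, 94, 95, 97, 98, 102, 103, 104, 103, 105, 102, 104, 102, 105, 96, 84, 87]
```

Request:
servo_tool(
  series=[
    {"dx":0,"dy":0.04,"dz":-0.04,"roll":0,"fingers":-0.3},
    {"dx":-0.02,"dy":0.08,"dz":-0.08,"roll":0,"fingers":-0.3},
    {"dx":-0.03,"dy":0.12,"dz":-0.09,"roll":0,"fingers":-0.3},
    {"dx":-0.04,"dy":0.16,"dz":-0.09,"roll":0,"fingers":-0.3},
    {"dx":-0.05,"dy":0.2,"dz":-0.09,"roll":0,"fingers":-0.3},
    {"dx":-0.06,"dy":0.24,"dz":-0.09,"roll":0,"fingers":-0.3},
    {"dx":-0.072,"dy":0.285,"dz":-0.09,"roll":0,"fingers":-0.3},
    {"dx":-0.072,"dy":0.285,"dz":-0.09,"roll":0,"fingers":-0.3},
    {"dx":-0.072,"dy":0.285,"dz":-0.09,"roll":0,"fingers":-0.3},
  ],
)

```text
time: 24.9
tool_pos: [431.0, 328.1, 215.5]
ee_rot: [-0.001, -0.359, 0.933, -0.0]
ft_force: [-0.4, 0.2, -0.4]
gripper_width: 0.35
grasp_force: 0.0
```

```bash
python3 - <<'E'
from h import *
go(500,100,100)
for n,(x0,x1,y0,y1) in dict(top=(390,480,170,245),side=(325,445,270,345)).items():
    a=cv2.cvtColor(cv2.imread(f'pics/{n}0.png'),cv2.COLOR_BGR2GRAY).astype(int); b=cv2.cvtColor(cam(n,f'{n}9.png')['frame'],cv2.COLOR_RGB2GRAY).astype(int)
    d=np.abs(a-b)[y0:y1,x0:x1]; ys,xs=np.where(d>35); print(n,'changed',len(xs),'mean',d.mean(), (xs.min()+x0,xs.max()+x0,ys.min()+y0,ys.max()+y0) if len(xs) else '')
    h=np.array([cv2.cvtColor(cv2.imread(f'pics/{n}{k}.png'),cv2.COLOR_BGR2HSV)[y0:y1,x0:x1] for k in(0,9)])
    for k in h:
        for nm,m in(('orange',(k[...,0]<18)&(k[...,0]>4)&(k[...,1]>150)&(k[...,2]>100)),('grey',(k[...,1]<45)&(k[...,2]>90)&(k[...,2]<170))):
            ys,xs=np.where(m); print(nm,len(xs),np.round([xs.mean()+x0,ys.mean()+y0],1))
t=cam('top'); h=cv2.cvtColor(t['frame'],cv2.COLOR_RGB2HSV)
E
```

```text
t24.9 cur [431.  328.1 215.5] ang 132.1 | dx 0.1015 dy -0.2156 dz 0.1156 roll 0.0 F [-0.4  0.2 -0.4] w 31.873 g 0.0
top changed 86 mean 11.167259259259259 (np.int64(409), np.int64(461), np.int64(182), np.int64(225))
orange 68 [419.1 193.7]
grey 2696 [433.1 211.2]
orange 74 [419.9 193.2]
grey 3013 [436.  211.3]
side changed 54 mean 3.9752222222222224 (np.int64(352), np.int64(383), np.int64(282), np.int64(318))
orange 115 [375.9 289.7]
grey 3464 [380.8 310.4]
orange 115 [376.5 289.9]
grey 3237 [380.7 310.5]
```

```bash
python3 - <<'E'
from h import *
def patch(n,lp,z,r,c):
    u,v=[int(round(q)) for q in wproj(c,[*L(*lp),z])]
    A,B=[cv2.resize(cv2.imread(f'pics/{n}{k}.png',0)[v-r-6:v+r+7,u-r-6:u+r+7],None,fx=8,fy=8,interpolation=cv2.INTER_CUBIC) for k in(0,9)]
    T=A[48:-48,48:-48]; R=cv2.matchTemplate(B,T,cv2.TM_CCOEFF_NORMED); _,m,_,l=cv2.minMaxLoc(R); return (u,v),round(m,3),np.array(l)/8-6
for n in('top','side'):
    c=cam(n); a=np.array(wproj(c,[*L(-90,0),46]))
    print(n,'per +10mm cover',np.array(wproj(c,[*L(-80,0),46]))-a,'per +10mm lock',np.array(wproj(c,[*L(-90,10),46]))-a)
    for nm,lp,z,r in(('ridge',(-94.5,0),50,8),('slots',(-65,0),40,8),('lock',(-4,16),46,7),('body',(85,0),30,8)): print(nm,patch(n,lp,z,r,c))
t=cam('top'); 
h=cv2.cvtColor(t['frame'],cv2.COLOR_RGB2HSV);q=(((h[...,0]<8)|(h[...,0]>172))&(h[...,1]>150)&(h[...,2]>60)).astype(np.uint8)
for k in cv2.findContours(q,cv2.RETR_EXTERNAL,cv2.CHAIN_APPROX_NONE)[0]:
    if cv2.contourArea(k)>15: print('red',cv2.contourArea(k),np.round(k.mean((0,1))))
E
```

```text
top per +10mm cover [-3.8 -4.2] per +10mm lock [-4.2  3.8]
ridge ((456, 220), 0.997, array([0., 0.]))
slots ((444, 208), 1.0, array([0., 0.]))
lock ((415, 188), 0.969, array([ 0.5 , -0.75]))
body ((387, 146), 0.995, array([0., 0.]))
side per +10mm cover [ 4.  -2.1] per +10mm lock [-4.9 -2. ]
ridge ((352, 303), 0.999, array([0., 0.]))
slots ((363, 302), 0.994, array([0., 0.]))
lock ((378, 284), 0.968, array([0.75, 0.  ]))
body ((415, 280), 0.998, array([0., 0.]))
red 49.0 [299. 162.]
red 64.5 [ 62. 127.]
red 149.0 [366.  92.]
red 416.5 [233.  42.]
```

Both views agree: the cover is exactly back in its shut place, and the lock sits about 1.5 mm further home than at the start. I'll hand it in.

```bash
python3 -c "
from cell import robot
print(robot.finish_job())"
```

```text
the job is handed in; nothing more can be done
None
```

I handed the job in after about 25 s of robot time: the battery is seated plus end to the red terminal, the cover is shut, the lock is home and the hook was left flat on the worktop, though the final pictures did not show the hook and no verdict came back.

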